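# Blow off the circuit modules at the air-jet station

## Robot

A 6-joint arm with a two-finger parallel gripper is mounted at the origin on a cart in front of the work surface, level with it; the furniture and walls round the work are solid. World frame = base frame: x ahead of the robot, y to its left, z up, the work surface at z = 0. Lengths are in m, angles in rad, forces in N, time in s.
With the tool pointing down it reaches from about 0.375 to 0.975 m from the base axis. Payload 3.8 kg.
Tool frame: the origin (TCP) lies on the mounting face of the last link; the fingertips stand 173 mm ahead of it and the grasp point (between the pads) lies 155 mm ahead of it; z points along the fingers, y is the line along which they close (so a half turn about z gives the same grasp; the last joint's range is limited). The gripper opens to 85 mm and grips with 20 to 120 N. Pads are 22 mm wide; open, the fingers measure 114 mm over their backs; the gripper's body (76 mm by 85 mm) begins 54 mm behind the grasp point. The pads swing forward as they close: fully open they stand 13 mm farther back than shut.
Start: joints at [-1.182, 0.264, 1.604, -0, 1.274, -0.037], TCP at [0.279, -0.615, 0.405] pointing down, gripper open.
Joint ranges: [-2.63, 2.63], [-0.94, 2.18], [0.31, 2.57], [-1.31, 4.45], [0, 2.66], [-2.55, 2.55]. Speed limits (rad/s): [2.57, 2.57, 3.14, 3.14, 3.14, 3.14].

## Interface

Orientations are given as a rotation vector (axis times angle).
In Python, from workcell import bot gives the robot as it stands.
- The arm moves only by the tool drive_tool, never from a script. Its argument "increments" is a list of rows, each an object with "delta_pos": the shift along the tool's x, y, z in mm, a list of three; "turn": the turn about the tool's z in rad; "jaw": the opening, from -1 (shut) to 1 (fully open). A call has 1 to 8 rows; each row shifts and turns the commanded pose from where the row before left it, along the tool's axes as they then stand; what a row does not reach is not made up. A row lasts 1/12 s, in which the tool goes at most 41.7 mm and 7.16 degrees, less where a joint would pass 70% of its speed; a pose out of reach is approached as far as the arm can. A call is refused whole if a number of a shift passes 41.7 or a number of a turn 0.125, either way. A call with a gripper value outside its range is refused whole. The fingers move at their own pace and stop on an object; "grip_force" is the grip in N (left out, the last holds). Time passes only in rows, so rows that do not move let the fingers close. It gives the time, the measured TCP pose, the force, the opening and the grip force at its end, in the units of the state.
- bot.read_state(): the state, without advancing time (a new reading comes with each control period).
- bot.read_camera(name): name is "scene" or "side" or "wrist"; returns a dict with "pixels" (480x640x3 uint8, red, green, blue), "fovy" (degrees; the focal length in pixels is half the picture's height over the tangent of half this angle, whatever the lens; pixels are square), "cx", "cy" (the principal point, pixels), "k1" (the pictures are not rectified: a ray, as slopes to the right and down, at radius r is drawn at 1 + k1 r^2 times it, then the intrinsics apply), "camera_from_world" (4x4, takes a point from world to camera coordinates); the wrist camera has in their place "hand_eye" (4x4, takes a point from camera to tool coordinates, whose origin is the TCP and whose axes are the flange's). Camera axes: x right, y down, z forward; pixel columns grow to the right and rows downward; lengths in m; the calibration is good to about 2 mm. A picture is of the moment at which its call begins: read the wrist's pose just before it. There is no depth.
- bot.finish_job(): hands the job in; it is judged then, once.
The state is a dict: "time": time; "q": joint angles; "joint_vel": joint speeds; "joint_torque": joint torques, N m; "tool_pos": TCP position; "tcp_rot": TCP orientation; "wrist_force": force on the tool from outside, world axes, zero at the start; "torque": the same for the moment, N m; "width": opening from 0.0 (shut) to 1.0 (fully open); "grip_force": force on a finger pad.
Only numpy, scipy, OpenCV 4.12 (cv2) and the standard library are available. Lean on these libraries where they do the work, as an engineer would, in place of code of your own. Each camera call takes 0.05 s, during which the arm holds its last target. There are 200 camera calls.

## Task

Blow the dust off the loose circuit modules (the green boards on black carriers). To set the air jet, turn the valve's thumbscrew clockwise until it bottoms, then back it off a quarter turn. Lay every module flat, parts side up, in the aluminium tray in front of the bottle, and only when the valve is set and all of them are in it press the bottle's nozzle cap fully down and let it spring back up. Then move all the modules, flat on the tray floor and not stacked, into the wooden tray, and leave the other things on the desk where they are.

Things in the scene. Friction and masses are not known exactly. Their poses are not given: they have to be found in the camera images.
- module_a: loose module, up to four of them, all alike, two or three present: a green circuit board with its parts, screwed on a plain black plastic carrier block 50 mm (x) by 68 mm (y) by 12 mm high; the electronic parts rise to 25 mm; about 60 g. Origin: centre of the carrier's underside, z up when it lies flat parts side up. Take it by the carrier's 50 mm width
- module_b: loose module, up to four of them, all alike, two or three present: a green circuit board with its parts, screwed on a plain black plastic carrier block 50 mm (x) by 68 mm (y) by 12 mm high; the electronic parts rise to 25 mm; about 60 g. Origin: centre of the carrier's underside, z up when it lies flat parts side up. Take it by the carrier's 50 mm width
- module_c: loose module, up to four of them, all alike, two or three present: a green circuit board with its parts, screwed on a plain black plastic carrier block 50 mm (x) by 68 mm (y) by 12 mm high; the electronic parts rise to 25 mm; about 60 g. Origin: centre of the carrier's underside, z up when it lies flat parts side up. Take it by the carrier's 50 mm width
- module_d: loose module, up to four of them, all alike, two or three present: a green circuit board with its parts, screwed on a plain black plastic carrier block 50 mm (x) by 68 mm (y) by 12 mm high; the electronic parts rise to 25 mm; about 60 g. Origin: centre of the carrier's underside, z up when it lies flat parts side up. Take it by the carrier's 50 mm width
- tray_in (a point): centre of the inner floor of the fixed station's aluminium tray: inside 140 mm (x) by 270 mm (y), floor 5 mm and rim 14 mm above the desk, wall 5 mm. x points to the bottle and valve behind, y along the tray's long side. Bottle axis (52 mm diameter) at x 145, y 50 mm; valve block (46 mm square) at x 145, y -75 mm of this frame, on a 12 mm high plate behind the tray
- nozzle_cap (a joint): travel of the sprung nozzle cap (m): 0 up, 0.006 fully down against its stop; springs back by itself; takes about 2 N to start and 5.5 N to push fully down
- cap_top (a point): centre of the top face of the black round nozzle cap (30 mm diameter, top about 167 mm above the desk when up) on the white bottle; press straight down. A short nozzle points from it to the tray
- valve_screw (a joint): angle of the thumbscrew (rad): 0 = bottomed (hard stop), grows as it is turned anticlockwise seen from above (backed off), up to 4.0; it stays where it is left; takes about 0.05 N m. A quarter turn is 1.57
- valve_tab (a point): point on the vertical axis of the thumbscrew, at mid height of its flat upright steel tab, 76 mm above the desk. The tab is 34 mm wide along this point's x axis, 9 mm thick along its y axis, 28 mm high (60 to 88 mm above the desk); the point turns with the screw. At 0 rad the tab lies along the tray frame's x axis
- out_tray_in (a point): centre of the inner floor of the fixed wooden tray for finished modules, of the same size as the blow-off tray: inside 270 mm (x) by 140 mm (y), floor 5 mm and rim 14 mm above the desk, wall 5 mm
- by_flux_tin: bystander: round tin with a green lid, 56 mm diameter, 23 mm high; origin at its underside
- by_usb_charger: bystander: white charger, 59x34x24 mm; origin at its underside
- by_tape_orange: bystander: roll of orange tape, 70 mm diameter, 17 mm high; origin at its underside
- by_mug_desk: bystander: orange mug with a handle, 81x120x101 mm; origin at its underside
- by_pliers_red: bystander: red-handled pliers lying flat, 41x122x10 mm; origin at its underside
Mind the look-alikes: they are no part of the job. Leave any blue or red look-alike of the module_a alone.

How it is judged:
By the outcome, as a careful person would: the job done as asked, in the order asked, and still so for the second after the job is handed in, with the robot touching nothing.
Of module_a, module_b, module_c, module_d only 2 to 3 are there at a start; the rules pass over those that are not, and their reading is None.
At some moment in a run one of module_a, module_b, module_c, module_d may be knocked a few centimetres aside while the robot is not near it.
Once in a run the grip may slacken for a moment while it holds something.
It also fails if it takes over 210 s, if anything falls off the work surface, if the arm or the gripper's body presses on something with over 40 N, if the wrist force passes 120 N, or if a joint passes its speed limit or range.

## Working session

There is one attempt and no reset: what is moved stays moved. The work goes in short steps, Python scripts to look and compute and a tool call to move; the robot and the scene stay as the last step left them, time stands still between calls to the robot, and variables do not carry over. Pictures are saved under pics/ and viewed, at most 14 in all, crops included, and the job is handed in when it is done.

Besides the shell and the picture viewer there is one more tool, called by a JSON object that holds its "op" and its "data". drive_tool: Moves the arm, as the interface text tells. Its arguments: {"type":"object","properties":{"increments":{"type":"array"},"grip_force":{"type":"number"}},"required":["increments"]}

```bash
mkdir -p pics; ls; python3 - <<'E'
from workcell import bot
import cv2,numpy as np
s=bot.read_state();print({k:np.round(v,3).tolist() for k,v in s.items()})
for n in("scene","side","wrist"):
    c=bot.read_camera(n);cv2.imwrite(f"pics/{n}0.png",c["pixels"][:,:,::-1])
    print(n,{k:np.round(v,4).tolist() for k,v in c.items() if k!="pixels"})
E
```

```text
pics
{'time': 0.0, 'q': [-1.182, 0.265, 1.605, -0.0, 1.274, -0.037], 'joint_vel': [-0.001, -0.0, -0.001, -0.001, 0.0, 0.001], 'joint_torque': [-0.0, -51.511, -36.731, -0.0, 0.013, -0.0], 'tool_pos': [0.279, -0.614, 0.403], 'tcp_rot': [-3.069, -0.663, 0.001], 'wrist_force': [0.228, -0.558, -0.244], 'torque': [-0.012, -0.012, 0.064], 'grip_force': 0.0, 'width': 1.001}
scene {'fovy': 46.3554, 'cx': 331.3634, 'cy': 247.5915, 'k1': -0.0563, 'camera_from_world': [[0.4772, -0.8788, -0.0081, -0.1886], [-0.5461, -0.2893, -0.7862, 0.3764], [0.6886, 0.3796, -0.6179, 1.0919], [0.0, 0.0, 0.0, 1.0]]}
side {'fovy': 46.9883, 'cx': 328.7193, 'cy': 244.7616, 'k1': -0.1348, 'camera_from_world': [[-0.9044, -0.4264, -0.0176, 0.506], [-0.2387, 0.5397, -0.8073, 0.181], [0.3538, -0.7259, -0.5898, 1.5513], [0.0, 0.0, 0.0, 1.0]]}
wrist {'fovy': 62.2999, 'cx': 324.7481, 'cy': 238.9006, 'k1': -0.0069, 'hand_eye': [[-0.0002, -0.9559, -0.2938, 0.0752], [1.0, -0.0004, 0.0006, 0.0002], [-0.0007, -0.2938, 0.9559, 0.0311], [0.0, 0.0, 0.0, 1.0]]}
```

View pics/scene0.png

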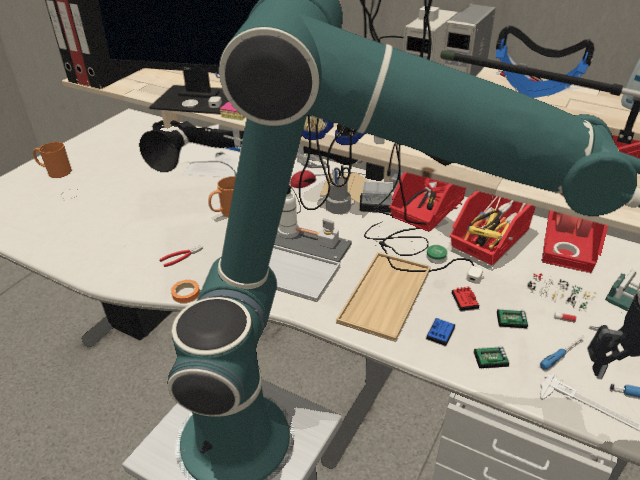

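View pics/side0.png

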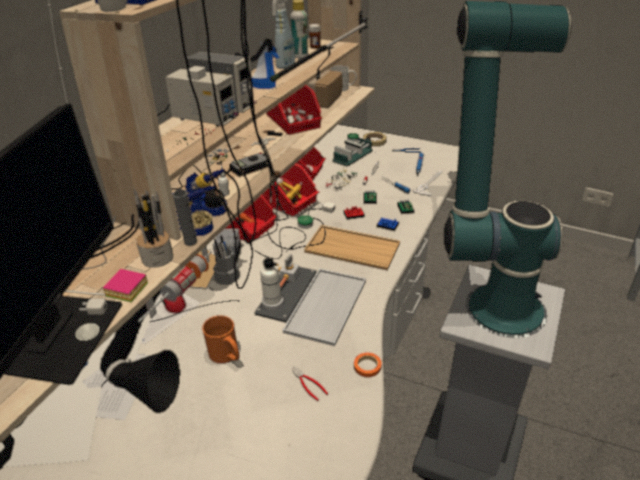

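Scene view: the green modules are at (512,318) and (491,357). Look-alikes are red at (465,298) and blue at (441,331), and other green things are the flux tin at (437,252) and a green vise at (628,290). The side view agrees: modules at (370,197) and (405,207), aluminium tray at (326,305), wooden tray at (352,246).

```bash
cat > h.py <<'E'
from workcell import bot
import cv2,numpy as np
from scipy.spatial.transform import Rotation as R
def cam(n):
    s=bot.read_state();c=bot.read_camera(n)
    if n=="wrist":
        T=np.eye(4);T[:3,:3]=R.from_rotvec(s["tcp_rot"]).as_matrix();T[:3,3]=s["tool_pos"]
        c["w"]=T@c["hand_eye"]
    else: c["w"]=np.linalg.inv(c["camera_from_world"])
    h=c["pixels"].shape[0];f=h/2/np.tan(np.radians(c["fovy"])/2)
    c["K"]=np.array([[f,0,c["cx"]],[0,f,c["cy"]],[0,0,1]]);c["D"]=np.array([c["k1"],0,0,0.])
    c["bgr"]=c["pixels"][:,:,::-1].copy();return c
def rays(c,uv):
    p=cv2.undistortPoints(np.array(uv,float).reshape(-1,1,2),c["K"],c["D"]).reshape(-1,2)
    return np.c_[p,np.ones(len(p))]@c["w"][:3,:3].T
def onz(c,uv,z):
    d=rays(c,uv);o=c["w"][:3,3];return o+d*((z-o[2])/d[:,2])[:,None]
def pix(c,P):
    M=np.linalg.inv(c["w"]);r,_=cv2.Rodrigues(M[:3,:3])
    return cv2.projectPoints(np.array(P,float).reshape(-1,3),r,M[:3,3],c["K"],c["D"])[0].reshape(-1,2)
def tri(c1,p1,c2,p2):
    a,b=rays(c1,[p1])[0],rays(c2,[p2])[0];o1,o2=c1["w"][:3,3],c2["w"][:3,3]
    t=np.linalg.lstsq(np.c_[a,-b],o2-o1,rcond=None)[0]
    return (o1+a*t[0]+o2+b*t[1])/2,np.linalg.norm(o1+a*t[0]-o2-b*t[1])
def green(c,z=.014,amin=60,lo=(40,90,30),hi=(90,255,255)):
    m=cv2.inRange(cv2.cvtColor(c["bgr"],cv2.COLOR_BGR2HSV),lo,hi)
    m=cv2.morphologyEx(m,cv2.MORPH_CLOSE,np.ones((5,5)))
    out=[]
    for k in cv2.findContours(m,cv2.RETR_EXTERNAL,cv2.CHAIN_APPROX_NONE)[0]:
        if cv2.contourArea(k)<amin: continue
        P=onz(c,k.reshape(-1,2),z)[:,:2]
        if np.ptp(P,axis=0).max()>.3: continue
        (cx,cy),(w,h),a=cv2.minAreaRect((P*1000).astype(np.float32))
        if w>h: w,h,a=h,w,a-90
        # a: dir of short side from x, deg
        out.append((k.reshape(-1,2).mean(0).round().tolist(),round(cx),round(cy),round(w),round(h),round((a+90)%180-90)))
    return out
def st():
    s=bot.read_state();print({k:np.round(s[k],3).tolist() for k in("time","tool_pos","tcp_rot","wrist_force","width","grip_force","q")})
E
python3 - <<'E'
from h import *
for n in("scene","side"):
    c=cam(n)
    for g in green(c):print(n,g)
s,d=cam("scene"),cam("side")
print("wood corners",onz(s,[(380,254),(430,267),(389,338),(339,321)],.014).round(3).tolist())
print("alu r",onz(s,[(339,265),(318,299)],.014).round(3).tolist())
print("alu side",onz(d,[(318,270),(366,279),(334,343),(284,331)],.014).round(3).tolist())
print("wood side",onz(d,[(322,227),(400,242),(391,268),(305,250)],.014).round(3).tolist())
cv2.imwrite("pics/c1.png",cv2.resize(s["bgr"][225:405,260:640],(760,360),interpolation=2))
cv2.imwrite("pics/c2.png",cv2.resize(d["bgr"][130:370,230:450],(660,600)[0:2],interpolation=2))
E
```

```text
scene ([247.0, 433.0], 18, -16, 128, 158, 57)
scene ([491.0, 356.0], 433, -383, 45, 61, 34)
scene ([236.0, 355.0], 172, 119, 40, 41, 4)
scene ([252.0, 360.0], 179, 87, 35, 183, -56)
scene ([512.0, 317.0], 575, -394, 44, 63, 22)
scene ([267.0, 296.0], 358, 166, 34, 112, -68)
scene ([436.0, 252.0], 725, -147, 52, 52, -62)
scene ([257.0, 199.0], 716, 433, 42, 121, -57)
scene ([535.0, 170.0], 1319, -281, 220, 244, 85)
side ([508.0, 304.0], 4, -24, 201, 269, 6)
side ([472.0, 244.0], 156, -246, 120, 186, 10)
side ([305.0, 220.0], 723, -154, 42, 51, 28)
side ([523.0, 243.0], -6, -328, 184, 301, 10)
wood corners [[0.645, -0.015, 0.014], [0.657, -0.154, 0.014], [0.375, -0.161, 0.014], [0.37, -0.035, 0.014]]
alu r [[0.552, 0.062, 0.014], [0.412, 0.047, 0.014]]
alu side [[0.56, 0.076, 0.014], [0.41, 0.056, 0.014], [0.387, 0.333, 0.014], [0.528, 0.348, 0.014]]
wood side [[0.65, -0.139, 0.014], [0.379, -0.163, 0.014], [0.359, -0.024, 0.014], [0.643, 0.001, 0.014]]
```

View pics/c1.png

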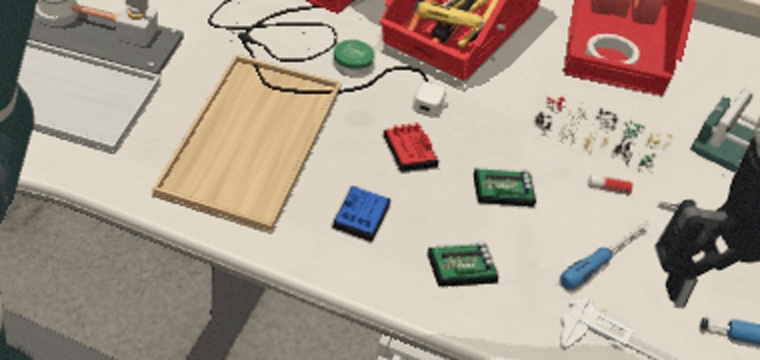

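View pics/c2.png

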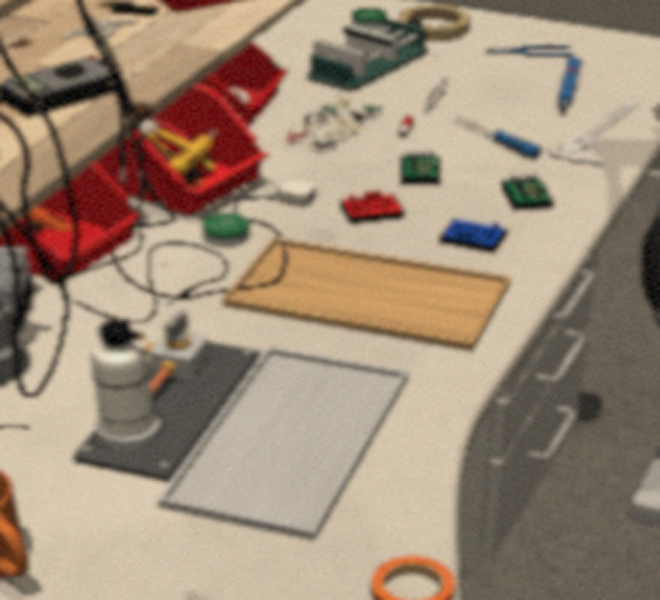

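{"op": "drive_tool", "data": {"increments": [{"delta_pos": [29,-18.5,13],"turn": 0,"jaw": 1},{"delta_pos": [29,-18.5,13],"turn": 0,"jaw": 1},{"delta_pos": [29,-18.5,13],"turn": 0,"jaw": 1},{"delta_pos": [29,-18.5,13],"turn": 0,"jaw": 1},{"delta_pos": [29,-18.5,13],"turn": 0,"jaw": 1},{"delta_pos": [29,-18.5,13],"turn": 0,"jaw": 1},{"delta_pos": [29,-18.5,13],"turn": 0,"jaw": 1},{"delta_pos": [29,-18.5,13],"turn": 0,"jaw": 1}], "grip_force": 40}}

```text
time: 1.02
tool_pos: [0.4296, -0.3826, 0.3004]
tcp_rot: [3.07, 0.663, 0.001]
wrist_force: [-0.4, -0.8, 0.2]
width: 0.998
grip_force: 0.0
```

{"op": "drive_tool", "data": {"increments": [{"delta_pos": [0,0,0],"turn": -0.122,"jaw": 1},{"delta_pos": [0,0,0],"turn": -0.122,"jaw": 1},{"delta_pos": [0,0,0],"turn": -0.122,"jaw": 1},{"delta_pos": [0,0,0],"turn": -0.122,"jaw": 1},{"delta_pos": [0,0,0],"turn": -0.122,"jaw": 1},{"delta_pos": [0,0,0],"turn": -0.122,"jaw": 1},{"delta_pos": [0,0,0],"turn": -0.122,"jaw": 1}]}}

```text
time: 1.6
tool_pos: [0.429, -0.3841, 0.3008]
tcp_rot: [2.514, 1.883, 0.0]
wrist_force: [0.2, -0.1, -0.9]
width: 1.0
grip_force: 0.0
```

{"op": "drive_tool", "data": {"increments": [{"delta_pos": [0,0,0],"turn": -0.122,"jaw": 1},{"delta_pos": [0,0,0],"turn": -0.122,"jaw": 1},{"delta_pos": [0,0,0],"turn": -0.122,"jaw": 1},{"delta_pos": [0,0,0],"turn": -0.122,"jaw": 1},{"delta_pos": [0,0,0],"turn": -0.122,"jaw": 1},{"delta_pos": [0,0,0],"turn": -0.122,"jaw": 1},{"delta_pos": [0,0,0],"turn": -0.122,"jaw": 1},{"delta_pos": [0,0,0],"turn": 0,"jaw": 1}]}}

```text
time: 2.27
tool_pos: [0.429, -0.3841, 0.3008]
tcp_rot: [1.513, 2.753, -0.0]
wrist_force: [0.0, 0.5, 0.5]
width: 1.001
grip_force: 0.0
```

```bash
python3 - <<'E'
from h import *
st();c=cam("wrist");cv2.imwrite("pics/w1.png",c["bgr"])
for g in green(c,amin=1500):print(g)
m=bot.read_state()
M=R.from_rotvec(m["tcp_rot"]).as_matrix();print(M.round(3).tolist())
E
```

```text
{'time': 2.267, 'tool_pos': [0.429, -0.384, 0.301], 'tcp_rot': [1.513, 2.753, -0.0], 'wrist_force': [0.038, 0.47, 0.455], 'width': 1.001, 'grip_force': 0.0, 'q': [-0.774, 0.165, 1.924, -0.0, 1.052, -1.34]}
([335.0, 241.0], 435, -384, 46, 63, 32)
[[-0.532, 0.847, 0.0], [0.847, 0.532, -0.0], [-0.0, 0.0, -1.0]]
```

View pics/w1.png

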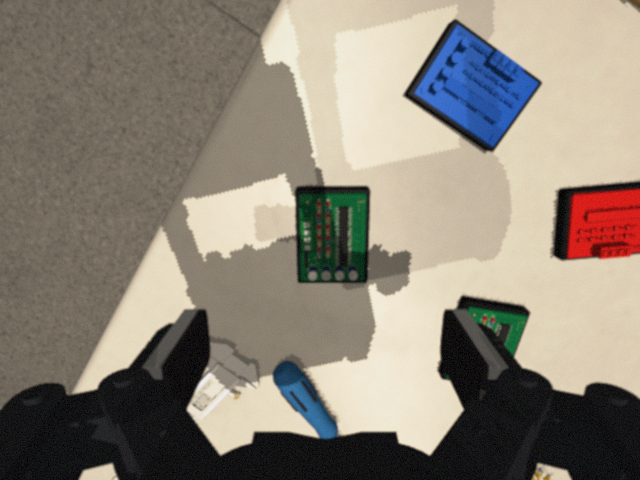

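Wrist view: the real module at (335,241) is axis-aligned with the tool and lies parts up. Blue at (473,85), red at (600,222) and the second green module at (495,330).

{"op": "drive_tool", "data": {"increments": [{"delta_pos": [-3,5,0],"turn": 0,"jaw": 1},{"delta_pos": [0,0,40],"turn": 0,"jaw": 1},{"delta_pos": [0,0,40],"turn": 0,"jaw": 1},{"delta_pos": [0,0,30],"turn": 0,"jaw": 1},{"delta_pos": [0,0,20],"turn": 0,"jaw": 1},{"delta_pos": [0,0,0],"turn": 0,"jaw": 1},{"delta_pos": [0,0,0],"turn": 0,"jaw": 0},{"delta_pos": [0,0,0],"turn": 0,"jaw": -0.3}], "grip_force": 40}}

```text
time: 2.98
tool_pos: [0.4357, -0.3847, 0.172]
tcp_rot: [1.517, 2.749, -0.001]
wrist_force: [0.3, -0.7, 0.5]
width: 0.751
grip_force: 0.0
```

{"op": "drive_tool", "data": {"increments": [{"delta_pos": [0,0,0],"turn": 0,"jaw": -0.3},{"delta_pos": [0,0,0],"turn": 0,"jaw": -0.3},{"delta_pos": [0,0,0],"turn": 0,"jaw": -0.3},{"delta_pos": [0,0,0],"turn": 0,"jaw": -0.3},{"delta_pos": [0,0,0],"turn": 0,"jaw": -0.3},{"delta_pos": [0,0,0],"turn": 0,"jaw": -0.3}]}}

```text
time: 3.48
tool_pos: [0.436, -0.3851, 0.1733]
tcp_rot: [1.515, 2.747, -0.002]
wrist_force: [0.0, 0.2, 6.7]
width: 0.576
grip_force: 43.1
```

{"op": "drive_tool", "data": {"increments": [{"delta_pos": [0,0,-20],"turn": 0,"jaw": -0.3},{"delta_pos": [0,0,-40],"turn": 0,"jaw": -0.3},{"delta_pos": [0,0,-40],"turn": 0,"jaw": -0.3},{"delta_pos": [0,0,-40],"turn": 0,"jaw": -0.3},{"delta_pos": [31.4,21.6,0],"turn": 0,"jaw": -0.3},{"delta_pos": [31.4,21.6,0],"turn": 0,"jaw": -0.3},{"delta_pos": [31.4,21.6,0],"turn": 0,"jaw": -0.3},{"delta_pos": [31.4,21.6,0],"turn": 0,"jaw": -0.3}], "grip_force": 50}}

```text
time: 4.15
tool_pos: [0.4404, -0.2303, 0.3117]
tcp_rot: [1.518, 2.748, 0.0]
wrist_force: [1.3, 0.4, -0.7]
width: 0.572
grip_force: 53.6
```

{"op": "drive_tool", "data": {"increments": [{"delta_pos": [31.4,21.6,0],"turn": 0,"jaw": -0.3},{"delta_pos": [31.4,21.6,0],"turn": 0,"jaw": -0.3},{"delta_pos": [31.4,21.6,0],"turn": 0,"jaw": -0.3},{"delta_pos": [31.4,21.6,0],"turn": 0,"jaw": -0.3},{"delta_pos": [31.4,21.6,0],"turn": 0,"jaw": -0.3},{"delta_pos": [31.4,21.6,0],"turn": 0,"jaw": -0.3},{"delta_pos": [31.4,21.6,0],"turn": 0,"jaw": -0.3}]}}

```text
time: 4.73
tool_pos: [0.4508, 0.0367, 0.3114]
tcp_rot: [1.517, 2.75, 0.001]
wrist_force: [0.5, 0.1, -1.3]
width: 0.567
grip_force: 53.6
```

{"op": "drive_tool", "data": {"increments": [{"delta_pos": [31.4,21.6,0],"turn": 0,"jaw": -0.3},{"delta_pos": [31.4,21.6,0],"turn": 0,"jaw": -0.3},{"delta_pos": [0,0,0],"turn": 0.113,"jaw": -0.3},{"delta_pos": [0,0,0],"turn": 0.113,"jaw": -0.3},{"delta_pos": [0,0,0],"turn": 0.113,"jaw": -0.3},{"delta_pos": [0,0,0],"turn": 0.113,"jaw": -0.3},{"delta_pos": [0,0,0],"turn": 0,"jaw": -0.3},{"delta_pos": [0,0,0],"turn": 0,"jaw": -0.3}]}}

```text
time: 5.4
tool_pos: [0.4542, 0.1111, 0.311]
tcp_rot: [2.091, 2.344, 0.001]
wrist_force: [-0.7, 0.8, -1.5]
width: 0.568
grip_force: 53.6
```

```bash
python3 - <<'E'
from h import *
st();c=cam("wrist");cv2.imwrite("pics/w2.png",c["bgr"])
d=cam("side");cv2.imwrite("pics/s2.png",d["bgr"])
for g in green(cam("scene")):
    if g[0][0]>450:print(g)
cv2.imwrite("pics/w2s.png",np.hstack([cv2.resize(c["bgr"],(440,330)),cv2.resize(d["bgr"][180:380,220:438],(360,330))]))
E
```

```text
{'time': 5.4, 'tool_pos': [0.454, 0.111, 0.311], 'tcp_rot': [2.091, 2.344, 0.001], 'wrist_force': [-0.66, 0.766, -1.45], 'width': 0.568, 'grip_force': 53.589, 'q': [0.187, -0.052, 2.133, -0.0, 1.06, 0.073]}
([512.0, 317.0], 575, -394, 46, 62, 23)
```

View pics/w2s.png

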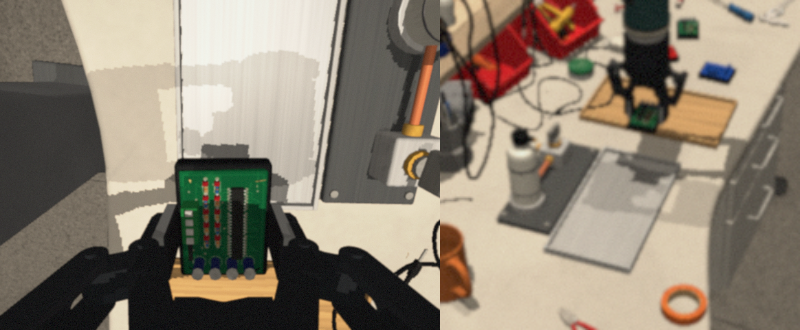

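```bash
python3 - <<'E'
from h import *
b=cv2.imread("pics/w2.png");c=cam("wrist")
k=640/440
print(onz(c,np.array([(176,5),(180,150),(345,5),(318,190),(313,208)])*k,.014).round(3).tolist())
d=cam("scene");e=cam("side")
cv2.imwrite("pics/cap.png",np.hstack([cv2.resize(d["bgr"][160:300,240:400],(400,350),interpolation=2),cv2.resize(e["bgr"][240:380,230:390],(400,350),interpolation=2)]))
E
```

```text
[[0.399, 0.243, 0.014], [0.411, 0.114, 0.014], [0.544, 0.259, 0.014], [0.558, 0.087, 0.014], [0.557, 0.066, 0.014]]
```

View pics/cap.png

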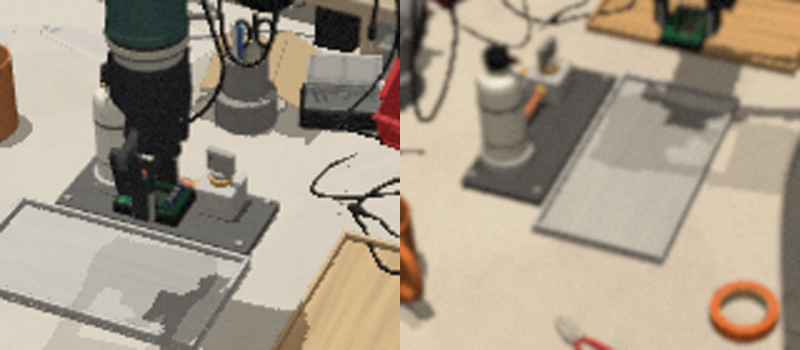

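{"op": "drive_tool", "data": {"increments": [{"delta_pos": [37,7,0],"turn": 0,"jaw": -0.3},{"delta_pos": [37,7,0],"turn": 0,"jaw": -0.3},{"delta_pos": [37,7,0],"turn": 0,"jaw": -0.3},{"delta_pos": [37,7,0],"turn": 0,"jaw": -0.3},{"delta_pos": [0,0,40],"turn": 0,"jaw": -0.3},{"delta_pos": [0,0,40],"turn": 0,"jaw": -0.3},{"delta_pos": [0,0,30],"turn": 0,"jaw": -0.3},{"delta_pos": [0,0,10],"turn": 0,"jaw": -0.3}]}}

```text
time: 6.37
tool_pos: [0.4631, 0.2603, 0.1856]
tcp_rot: [-2.091, -2.34, 0.013]
wrist_force: [-0.5, -1.5, -2.1]
width: 0.569
grip_force: 53.6
```

{"op": "drive_tool", "data": {"increments": [{"delta_pos": [0,0,7],"turn": 0,"jaw": -0.3},{"delta_pos": [0,0,5],"turn": 0,"jaw": -0.3},{"delta_pos": [0,0,0],"turn": 0,"jaw": -0.3},{"delta_pos": [0,0,0],"turn": 0,"jaw": -0.3}]}}

```text
time: 6.7
tool_pos: [0.4671, 0.2616, 0.1805]
tcp_rot: [2.094, 2.34, 0.005]
wrist_force: [0.4, -0.0, -1.6]
width: 0.562
grip_force: 53.6
```

{"op": "drive_tool", "data": {"increments": [{"delta_pos": [0,0,2],"turn": 0,"jaw": -0.3},{"delta_pos": [0,0,0],"turn": 0,"jaw": -0.3},{"delta_pos": [0,0,0],"turn": 0,"jaw": 0.6},{"delta_pos": [0,0,0],"turn": 0,"jaw": 0.7},{"delta_pos": [0,0,0],"turn": 0,"jaw": 0.7},{"delta_pos": [0,0,-20],"turn": 0,"jaw": 0.7},{"delta_pos": [0,0,-40],"turn": 0,"jaw": 0.7},{"delta_pos": [0,0,-40],"turn": 0,"jaw": 1}]}}

```text
time: 7.37
tool_pos: [0.4644, 0.2606, 0.2756]
tcp_rot: [-2.093, -2.34, 0.009]
wrist_force: [1.2, 0.7, 0.2]
width: 0.965
grip_force: 0.0
```

{"op": "drive_tool", "data": {"increments": [{"delta_pos": [0,0,-30],"turn": 0,"jaw": 1},{"delta_pos": [0,0,0],"turn": 0,"jaw": 1},{"delta_pos": [0,0,0],"turn": 0,"jaw": 1}]}}

```text
time: 7.62
tool_pos: [0.4667, 0.2618, 0.3095]
tcp_rot: [2.093, 2.34, 0.008]
wrist_force: [0.4, -0.0, -1.0]
width: 1.0
grip_force: 0.0
```

```bash
python3 - <<'E'
from h import *
st();c=cam("wrist");cv2.imwrite("pics/w3.png",c["bgr"])
for g in green(c,amin=1500,z=.019):print(g)
for g in green(cam("scene")):
    if g[0][0]>450:print(g)
E
```

```text
{'time': 7.617, 'tool_pos': [0.467, 0.262, 0.31], 'tcp_rot': [2.093, 2.34, 0.008], 'wrist_force': [0.417, -0.049, -0.987], 'width': 1.0, 'grip_force': 0.0, 'q': [0.465, 0.079, 2.003, -0.0, 1.054, 0.354]}
([323.0, 237.0], 467, 264, 46, 63, 6)
([512.0, 317.0], 575, -394, 44, 62, 21)
```

View pics/w3.png

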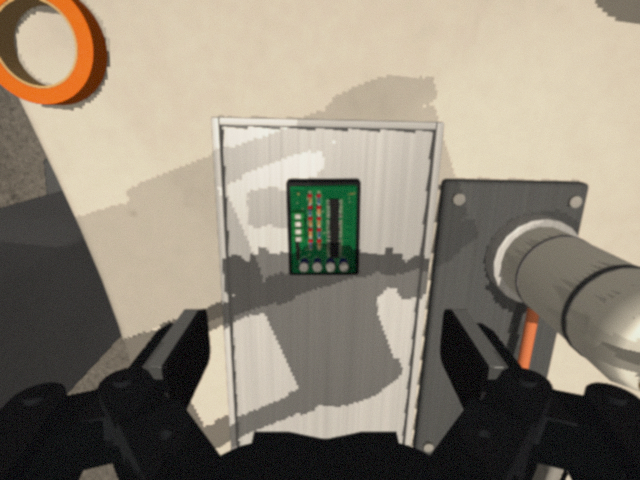

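{"op": "drive_tool", "data": {"increments": [{"delta_pos": [0,0,-40],"turn": 0,"jaw": 1},{"delta_pos": [-23,23.5,-2],"turn": 0,"jaw": 1},{"delta_pos": [-23,23.5,-2],"turn": 0,"jaw": 1},{"delta_pos": [-23,23.5,-2],"turn": 0,"jaw": 1},{"delta_pos": [-23,23.5,-2],"turn": 0,"jaw": 1},{"delta_pos": [-23,23.5,-2],"turn": 0,"jaw": 1},{"delta_pos": [-23,23.5,-2],"turn": 0,"jaw": 1}]}}

```text
time: 8.3
tool_pos: [0.6215, 0.1385, 0.3555]
tcp_rot: [-2.093, -2.339, 0.006]
wrist_force: [1.0, -0.4, 0.4]
width: 1.001
grip_force: 0.0
```

{"op": "drive_tool", "data": {"increments": [{"delta_pos": [0,0,0],"turn": 0,"jaw": 1},{"delta_pos": [0,0,0],"turn": 0,"jaw": 1}]}}

```text
time: 8.47
tool_pos: [0.6217, 0.1383, 0.3557]
tcp_rot: [-2.096, -2.336, 0.006]
wrist_force: [0.0, 0.2, 0.6]
width: 1.001
grip_force: 0.0
```

```bash
python3 - <<'E'
from h import *
st();c=cam("wrist");cv2.imwrite("pics/w4.png",c["bgr"])
v=np.array([.6225,.140])
print(pix(c,[[*v,.088],[*v,.060],[.611,.2635,.167]]).round().tolist())
E
```

```text
{'time': 8.467, 'tool_pos': [0.622, 0.138, 0.356], 'tcp_rot': [-2.096, -2.336, 0.006], 'wrist_force': [0.01, 0.205, 0.589], 'width': 1.001, 'grip_force': 0.0, 'q': [0.18, 0.228, 1.74, 0.0, 1.178, 0.071]}
[[328.0, 239.0], [328.0, 227.0], [335.0, -38.0]]
```

View pics/w4.png

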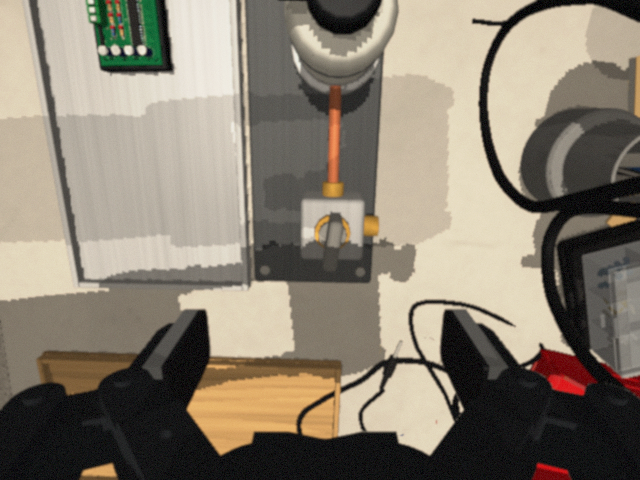

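```bash
python3 - <<'E'
from h import *
b=cv2.imread("pics/w4.png");cv2.imwrite("pics/w4c.png",cv2.resize(b[185:290,290:390],(600,630)[:2],interpolation=2)[:600])
E
```

```text
(no output)
```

View pics/w4c.png

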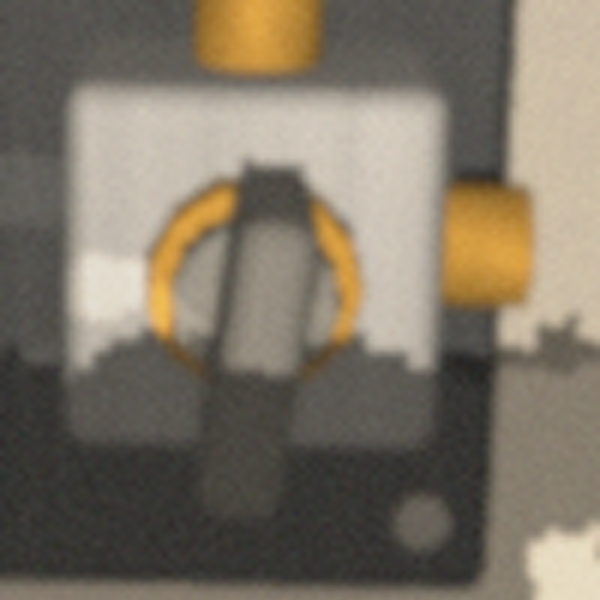

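```bash
python3 - <<'E'
from h import *
c=cam("wrist")
P=onz(c,[(337.2,221),(330.3,270.5)],.088);d=P[0]-P[1];print(P.round(4).tolist(),P.mean(0).round(4),np.hypot(*d[:2]),np.degrees(np.arctan2(d[1],d[0])))
# block top face corners approx (60 or less), crop corners /6
print(onz(c,[(290+75/6,185+90/6),(290+445/6,185+90/6),(290+65/6,185+440/6),(290+435/6,185+445/6)],.05).round(4).tolist())
E
```

```text
[[0.6258, 0.1532, 0.088], [0.6253, 0.1203, 0.088]] [0.6256 0.1367 0.088 ] 0.03293694089074102 89.09560424700784
[[0.6019, 0.1559, 0.05], [0.645, 0.1607, 0.05], [0.6048, 0.1124, 0.05], [0.6499, 0.1168, 0.05]]
```

{"op": "drive_tool", "data": {"increments": [{"delta_pos": [0,0,0],"turn": 0.123,"jaw": 0},{"delta_pos": [-1.5,4,0],"turn": 0,"jaw": -0.2},{"delta_pos": [0,0,40],"turn": 0,"jaw": -0.2},{"delta_pos": [0,0,40],"turn": 0,"jaw": -0.2},{"delta_pos": [0,0,22],"turn": 0,"jaw": -0.2},{"delta_pos": [0,0,10],"turn": 0,"jaw": -0.2},{"delta_pos": [0,0,0],"turn": 0,"jaw": -0.2},{"delta_pos": [0,0,0],"turn": 0,"jaw": -0.2}], "grip_force": 25}}

```text
time: 9.23
tool_pos: [0.6252, 0.1387, 0.2469]
tcp_rot: [-2.232, -2.21, 0.0]
wrist_force: [-0.1, -0.0, 0.4]
width: 0.404
grip_force: 0.0
```

```bash
python3 - <<'E'
from h import *
st();c=cam("wrist");cv2.imwrite("pics/w5.png",cv2.resize(c["bgr"][150:450,160:490],(660,600),interpolation=2))
E
```

```text
{'time': 9.233, 'tool_pos': [0.625, 0.139, 0.247], 'tcp_rot': [-2.232, -2.21, 0.0], 'wrist_force': [-0.108, -0.036, 0.408], 'width': 0.404, 'grip_force': 0.0, 'q': [0.179, 0.336, 1.82, 0.0, 0.986, 0.189]}
```

View pics/w5.png

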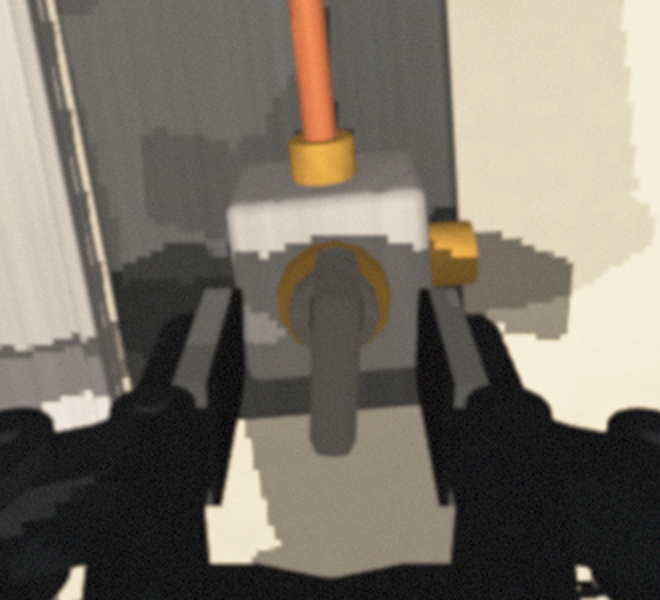

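The tab stands between the fingers, aligned with the tool. Closing on it.

{"op": "drive_tool", "data": {"increments": [{"delta_pos": [-2,0,4],"turn": 0,"jaw": -0.2},{"delta_pos": [0,0,0],"turn": 0,"jaw": -1},{"delta_pos": [0,0,0],"turn": 0,"jaw": -1},{"delta_pos": [0,0,0],"turn": 0,"jaw": -1},{"delta_pos": [0,0,0],"turn": 0,"jaw": -1},{"delta_pos": [0,0,0],"turn": 0,"jaw": -1},{"delta_pos": [0,0,0],"turn": 0,"jaw": -1}], "grip_force": 30}}

```text
time: 9.87
tool_pos: [0.6256, 0.1362, 0.2442]
tcp_rot: [2.234, 2.207, 0.002]
wrist_force: [-2.6, -0.3, 6.3]
width: 0.095
grip_force: 32.8
```

```bash
python3 - <<'E'
from h import *
st();print(bot.read_state()["torque"])
E
```

```text
{'time': 9.867, 'tool_pos': [0.626, 0.136, 0.244], 'tcp_rot': [2.234, 2.207, 0.002], 'wrist_force': [-2.612, -0.278, 6.315], 'width': 0.095, 'grip_force': 32.815, 'q': [0.175, 0.338, 1.823, -0.0, 0.979, 0.188]}
[-0.08858879  0.3600513  -0.03532638]
```

{"op": "drive_tool", "data": {"increments": [{"delta_pos": [0,0,-1.5],"turn": 0,"jaw": -1},{"delta_pos": [0,0,0],"turn": 0.12,"jaw": -1},{"delta_pos": [0,0,0],"turn": 0.12,"jaw": -1},{"delta_pos": [0,0,0],"turn": 0.12,"jaw": -1},{"delta_pos": [0,0,0],"turn": 0.12,"jaw": -1},{"delta_pos": [0,0,0],"turn": 0.12,"jaw": -1},{"delta_pos": [0,0,0],"turn": 0.12,"jaw": -1}]}}

```text
time: 10.45
tool_pos: [0.6261, 0.136, 0.2442]
tcp_rot: [2.871, 1.271, 0.004]
wrist_force: [4.3, -1.5, -3.5]
width: 0.1
grip_force: 17.7
```

{"op": "drive_tool", "data": {"increments": [{"delta_pos": [0,0,0],"turn": 0.12,"jaw": -1},{"delta_pos": [0,0,0],"turn": 0.12,"jaw": -1},{"delta_pos": [0,0,0],"turn": 0.12,"jaw": -1},{"delta_pos": [0,0,0],"turn": 0.12,"jaw": -1},{"delta_pos": [0,0,0],"turn": 0.12,"jaw": -1},{"delta_pos": [0,0,0],"turn": 0,"jaw": -1},{"delta_pos": [0,0,0],"turn": 0,"jaw": -1}]}}

```text
time: 11.03
tool_pos: [0.6264, 0.1355, 0.2443]
tcp_rot: [3.118, 0.374, 0.006]
wrist_force: [4.7, -3.0, -3.0]
width: 0.096
grip_force: 34.8
```

```bash
python3 - <<'E'
from h import *
st();s=bot.read_state();print(s["torque"],R.from_rotvec(s["tcp_rot"]).as_matrix()[:2,0], "yaw",np.degrees(2*np.arctan2(s["tcp_rot"][1],s["tcp_rot"][0])))
E
```

```text
{'time': 11.033, 'tool_pos': [0.626, 0.135, 0.244], 'tcp_rot': [3.118, 0.374, 0.006], 'wrist_force': [4.724, -2.952, -2.982], 'width': 0.096, 'grip_force': 34.843, 'q': [0.175, 0.339, 1.822, -0.002, 0.977, 1.508]}
[-0.4676774  -0.77250648 -0.01073035] [0.97165487 0.2363787 ] yaw 13.672799398269202
```

{"op": "drive_tool", "data": {"increments": [{"delta_pos": [0,0,0],"turn": 0.06,"jaw": -1},{"delta_pos": [0,0,0],"turn": 0.06,"jaw": -1},{"delta_pos": [0,0,0],"turn": 0.03,"jaw": -1},{"delta_pos": [0,0,0],"turn": 0,"jaw": -1}]}}

```text
time: 11.37
tool_pos: [0.6264, 0.1353, 0.2443]
tcp_rot: [3.137, 0.138, 0.006]
wrist_force: [5.2, -3.1, -3.4]
width: 0.094
grip_force: 34.9
```

```bash
python3 - <<'E'
from h import *
s=bot.read_state();print(s["torque"],s["wrist_force"],"yaw",np.degrees(2*np.arctan2(s["tcp_rot"][1],s["tcp_rot"][0])))
E
```

```text
[-0.5863879  -0.77306256  0.0536128 ] [ 5.185511   -3.05827963 -3.35167584] yaw 5.044800342885047
```

{"op": "drive_tool", "data": {"increments": [{"delta_pos": [0,0,0],"turn": 0.06,"jaw": -1},{"delta_pos": [0,0,0],"turn": 0.03,"jaw": -1},{"delta_pos": [0,0,0],"turn": 0,"jaw": -1}]}}

```text
time: 11.62
tool_pos: [0.6264, 0.1355, 0.2444]
tcp_rot: [3.139, 0.002, 0.006]
wrist_force: [4.4, -2.9, -3.1]
width: 0.099
grip_force: 53.2
```

```bash
python3 - <<'E'
from h import *
s=bot.read_state();print(s["torque"],s["wrist_force"],s["width"],"yaw",np.degrees(2*np.arctan2(s["tcp_rot"][1],s["tcp_rot"][0])))
E
```

```text
[-0.55815176 -0.68197197  1.1786327 ] [ 4.43083712 -2.9270401  -3.08439839] 0.09878723896560566 yaw 0.06837552871752473
```

{"op": "drive_tool", "data": {"increments": [{"delta_pos": [0,0,0],"turn": -0.118,"jaw": -1},{"delta_pos": [0,0,0],"turn": -0.118,"jaw": -1},{"delta_pos": [0,0,0],"turn": -0.118,"jaw": -1},{"delta_pos": [0,0,0],"turn": -0.118,"jaw": -1},{"delta_pos": [0,0,0],"turn": -0.118,"jaw": -1},{"delta_pos": [0,0,0],"turn": -0.118,"jaw": -1},{"delta_pos": [0,0,0],"turn": -0.118,"jaw": -1}]}}

```text
time: 12.2
tool_pos: [0.6261, 0.1359, 0.2443]
tcp_rot: [2.873, 1.267, 0.004]
wrist_force: [3.0, -1.4, -2.5]
width: 0.099
grip_force: 35.0
```

{"op": "drive_tool", "data": {"increments": [{"delta_pos": [0,0,0],"turn": -0.118,"jaw": -1},{"delta_pos": [0,0,0],"turn": -0.118,"jaw": -1},{"delta_pos": [0,0,0],"turn": -0.118,"jaw": -1},{"delta_pos": [0,0,0],"turn": -0.118,"jaw": -1},{"delta_pos": [0,0,0],"turn": -0.118,"jaw": -1},{"delta_pos": [0,0,0],"turn": -0.118,"jaw": -1},{"delta_pos": [0,0,0],"turn": -0.118,"jaw": -1},{"delta_pos": [0,0,0],"turn": 0,"jaw": -1}]}}

```text
time: 12.87
tool_pos: [0.6255, 0.1362, 0.2443]
tcp_rot: [2.127, 2.311, 0.001]
wrist_force: [0.9, -1.0, -0.6]
width: 0.093
grip_force: 35.2
```

```bash
python3 - <<'E'
from h import *
s=bot.read_state();print(s["torque"],s["wrist_force"],s["width"],"yaw",np.degrees(2*np.arctan2(s["tcp_rot"][1],s["tcp_rot"][0])))
E
```

```text
[ 0.12539951 -0.14539972  0.05161387] [ 0.90051308 -0.95662837 -0.63305343] 0.09345498953187177 yaw 94.75523252097955
```

{"op": "drive_tool", "data": {"increments": [{"delta_pos": [0,0,0],"turn": 0,"jaw": -0.3},{"delta_pos": [0,0,0],"turn": 0,"jaw": 0},{"delta_pos": [0,0,0],"turn": 0,"jaw": 0},{"delta_pos": [0,0,-30],"turn": 0,"jaw": 0},{"delta_pos": [0,0,-40],"turn": 0,"jaw": 0.5},{"delta_pos": [0,0,-40],"turn": 0,"jaw": 1},{"delta_pos": [0,0,0],"turn": 0,"jaw": 1},{"delta_pos": [0,0,0],"turn": 0,"jaw": 1}]}}

```text
time: 13.53
tool_pos: [0.6265, 0.1364, 0.3587]
tcp_rot: [2.129, 2.304, 0.01]
wrist_force: [-0.7, -0.3, 0.2]
width: 1.002
grip_force: 0.0
```

```bash
python3 - <<'E'
from h import *
st();c=cam("wrist");cv2.imwrite("pics/w6.png",c["bgr"])
cv2.imwrite("pics/w6c.png",cv2.resize(c["bgr"][185:290,280:400],(720,600),interpolation=2)[:600])
p=pix(c,[.6255,.1365,.088])[0];print(p)
for g in green(cam("scene")):
    if g[0][0]>450:print(g)
E
```

```text
{'time': 13.533, 'tool_pos': [0.627, 0.136, 0.359], 'tcp_rot': [2.129, 2.304, 0.01], 'wrist_force': [-0.682, -0.264, 0.207], 'width': 1.002, 'grip_force': 0.0, 'q': [0.176, 0.23, 1.733, 0.0, 1.171, 0.097]}
[319.19104621 240.5275116 ]
([512.0, 317.0], 574, -395, 46, 62, 22)
```

View pics/w6c.png

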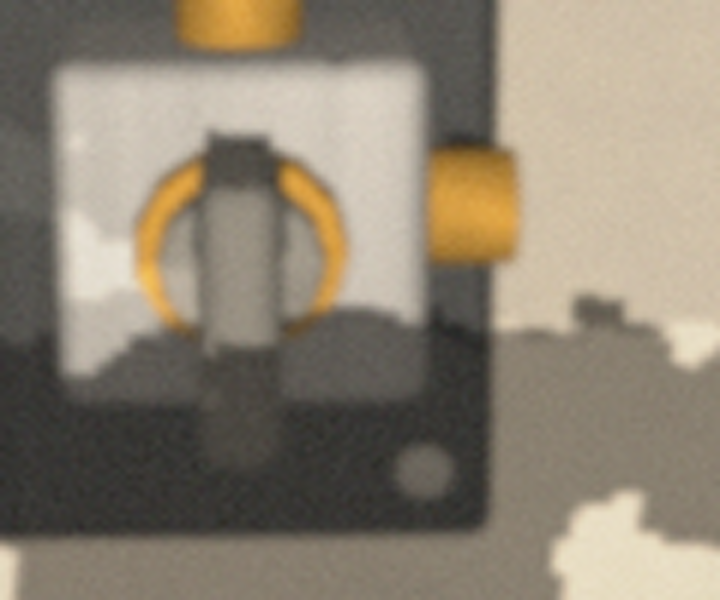

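The tab now lies parallel to the block edges (crop centre (240,300)), which is a quarter turn from the stop. Next is module 2.

{"op": "drive_tool", "data": {"increments": [{"delta_pos": [-37.5,-6.7,0],"turn": 0,"jaw": 1},{"delta_pos": [-37.5,-6.7,0],"turn": 0,"jaw": 1},{"delta_pos": [-37.5,-6.7,0],"turn": 0,"jaw": 1},{"delta_pos": [-37.5,-6.7,0],"turn": 0,"jaw": 1},{"delta_pos": [-37.5,-6.7,0],"turn": 0,"jaw": 1},{"delta_pos": [-37.5,-6.7,0],"turn": 0,"jaw": 1},{"delta_pos": [-37.5,-6.7,0],"turn": 0,"jaw": 1}]}}

```text
time: 14.22
tool_pos: [0.598, -0.1307, 0.3513]
tcp_rot: [-2.128, -2.305, 0.004]
wrist_force: [0.8, 0.2, -0.6]
width: 0.996
grip_force: 0.0
```

{"op": "drive_tool", "data": {"increments": [{"delta_pos": [-37.5,-6.7,0],"turn": 0,"jaw": 1},{"delta_pos": [-37.5,-6.7,0],"turn": 0,"jaw": 1},{"delta_pos": [-37.5,-6.7,0],"turn": 0,"jaw": 1},{"delta_pos": [-37.5,-6.7,0],"turn": 0,"jaw": 1},{"delta_pos": [-37.5,-6.7,0],"turn": 0,"jaw": 1},{"delta_pos": [-37.5,-6.7,0],"turn": 0,"jaw": 1},{"delta_pos": [-37.5,-6.7,0],"turn": 0,"jaw": 1}]}}

```text
time: 14.8
tool_pos: [0.5724, -0.396, 0.3509]
tcp_rot: [-2.128, -2.304, 0.001]
wrist_force: [1.2, 0.2, 0.2]
width: 1.0
grip_force: 0.0
```

{"op": "drive_tool", "data": {"increments": [{"delta_pos": [0,0,30],"turn": -0.1,"jaw": 1},{"delta_pos": [0,0,28],"turn": -0.1,"jaw": 1},{"delta_pos": [0,0,0],"turn": -0.1,"jaw": 1},{"delta_pos": [0,0,0],"turn": 0,"jaw": 1},{"delta_pos": [0,0,0],"turn": 0,"jaw": 1}]}}

```text
time: 15.22
tool_pos: [0.573, -0.3943, 0.2935]
tcp_rot: [-1.764, -2.595, -0.0]
wrist_force: [-0.1, 0.1, 0.4]
width: 0.998
grip_force: 0.0
```

```bash
python3 - <<'E'
from h import *
st();s=bot.read_state();y=np.degrees(2*np.arctan2(s["tcp_rot"][1],s["tcp_rot"][0]))
c=cam("wrist");print("psi",y)
for g in green(c,amin=1500):
    d=np.array(g[1:3])/1000-s["tool_pos"][:2];a=np.radians(y)
    print(g,"tool dx,dy mm",1e3*(d[0]*np.cos(a)+d[1]*np.sin(a)),1e3*(d[0]*np.sin(a)-d[1]*np.cos(a)),"turn",np.radians(y-90-g[5]))
E
```

```text
{'time': 15.217, 'tool_pos': [0.573, -0.394, 0.293], 'tcp_rot': [-1.764, -2.595, -0.0], 'wrist_force': [-0.076, 0.092, 0.363], 'width': 0.998, 'grip_force': 0.0, 'q': [-0.639, 0.385, 1.658, 0.0, 1.103, -1.015]}
psi -248.41565811105949
([334.0, 244.0], 577, -395, 46, 63, 22) tool dx,dy mm -2.180849181811217 3.489919548585478 turn -6.290439909780194
```

{"op": "drive_tool", "data": {"increments": [{"delta_pos": [-2,3.5,0],"turn": 0,"jaw": 1},{"delta_pos": [0,0,40],"turn": 0,"jaw": 1},{"delta_pos": [0,0,40],"turn": 0,"jaw": 1},{"delta_pos": [0,0,28],"turn": 0,"jaw": 1},{"delta_pos": [0,0,11],"turn": 0,"jaw": 1},{"delta_pos": [0,0,0],"turn": 0,"jaw": 0.6},{"delta_pos": [0,0,0],"turn": 0,"jaw": -0.3},{"delta_pos": [0,0,0],"turn": 0,"jaw": -0.3}], "grip_force": 50}}

```text
time: 15.93
tool_pos: [0.5791, -0.3961, 0.1802]
tcp_rot: [1.759, 2.597, -0.0]
wrist_force: [1.0, -0.5, 0.6]
width: 0.598
grip_force: 0.0
```

{"op": "drive_tool", "data": {"increments": [{"delta_pos": [0,0,0],"turn": 0,"jaw": -0.3},{"delta_pos": [0,0,0],"turn": 0,"jaw": -0.3},{"delta_pos": [0,0,0],"turn": 0,"jaw": -0.3},{"delta_pos": [0,0,0],"turn": 0,"jaw": -0.3},{"delta_pos": [0,0,0],"turn": 0,"jaw": -0.3}]}}

```text
time: 16.35
tool_pos: [0.5792, -0.3963, 0.181]
tcp_rot: [1.758, 2.595, -0.0]
wrist_force: [0.6, -0.2, 6.8]
width: 0.55
grip_force: 52.1
```

The jaws closed at 47 mm, on the board above the carrier. Reopening and going lower.

{"op": "drive_tool", "data": {"increments": [{"delta_pos": [0,0,0],"turn": 0,"jaw": 0.8},{"delta_pos": [0,0,0],"turn": 0,"jaw": 0.8},{"delta_pos": [0,0,0],"turn": 0,"jaw": 0.8},{"delta_pos": [0,0,4],"turn": 0,"jaw": 0.8},{"delta_pos": [0,0,2.5],"turn": 0,"jaw": 0.8},{"delta_pos": [0,0,0],"turn": 0,"jaw": 0.8},{"delta_pos": [0,0,0],"turn": 0,"jaw": -0.3}]}}

```text
time: 16.93
tool_pos: [0.5773, -0.3949, 0.1697]
tcp_rot: [-1.761, -2.6, -0.0]
wrist_force: [0.3, 0.2, 0.0]
width: 0.778
grip_force: 0.0
```

{"op": "drive_tool", "data": {"increments": [{"delta_pos": [0,0,0],"turn": 0,"jaw": -0.3},{"delta_pos": [0,0,0],"turn": 0,"jaw": -0.3},{"delta_pos": [0,0,0],"turn": 0,"jaw": -0.3},{"delta_pos": [0,0,0],"turn": 0,"jaw": -0.3},{"delta_pos": [0,0,0],"turn": 0,"jaw": -0.3},{"delta_pos": [0,0,0],"turn": 0,"jaw": -0.3}]}}

```text
time: 17.43
tool_pos: [0.5777, -0.3952, 0.1708]
tcp_rot: [1.762, 2.601, -0.0]
wrist_force: [0.4, -0.4, 0.5]
width: 0.566
grip_force: 54.0
```

{"op": "drive_tool", "data": {"increments": [{"delta_pos": [0,0,-20],"turn": 0,"jaw": -0.3},{"delta_pos": [0,0,-40],"turn": 0,"jaw": -0.3},{"delta_pos": [0,0,-40],"turn": 0,"jaw": -0.3},{"delta_pos": [0,0,-40],"turn": 0,"jaw": -0.3},{"delta_pos": [38.3,7.5,0],"turn": 0,"jaw": -0.3},{"delta_pos": [38.3,7.5,0],"turn": 0,"jaw": -0.3},{"delta_pos": [38.3,7.5,0],"turn": 0,"jaw": -0.3},{"delta_pos": [38.3,7.5,0],"turn": 0,"jaw": -0.3}]}}

```text
time: 18.1
tool_pos: [0.5478, -0.2404, 0.3106]
tcp_rot: [-1.763, -2.6, -0.0]
wrist_force: [1.1, 0.7, -1.1]
width: 0.567
grip_force: 53.0
```

{"op": "drive_tool", "data": {"increments": [{"delta_pos": [38.3,7.5,0],"turn": 0,"jaw": -0.3},{"delta_pos": [38.3,7.5,0],"turn": 0,"jaw": -0.3},{"delta_pos": [38.3,7.5,0],"turn": 0,"jaw": -0.3},{"delta_pos": [38.3,7.5,0],"turn": 0,"jaw": -0.3},{"delta_pos": [38.3,7.5,0],"turn": 0,"jaw": -0.3},{"delta_pos": [38.3,7.5,0],"turn": 0,"jaw": -0.3},{"delta_pos": [38.3,7.5,0],"turn": 0,"jaw": -0.3},{"delta_pos": [38.3,7.5,0],"turn": 0,"jaw": -0.3}]}}

```text
time: 18.77
tool_pos: [0.4896, 0.0666, 0.3105]
tcp_rot: [-1.762, -2.6, 0.0]
wrist_force: [0.3, 0.4, -1.7]
width: 0.566
grip_force: 53.0
```

{"op": "drive_tool", "data": {"increments": [{"delta_pos": [38.3,7.5,0],"turn": 0,"jaw": -0.3},{"delta_pos": [38.3,7.5,0],"turn": 0,"jaw": -0.3},{"delta_pos": [0,0,0],"turn": 0.092,"jaw": -0.3},{"delta_pos": [0,0,0],"turn": 0.092,"jaw": -0.3},{"delta_pos": [0,0,0],"turn": 0.092,"jaw": -0.3},{"delta_pos": [0,0,0],"turn": 0,"jaw": -0.3},{"delta_pos": [0,0,0],"turn": 0,"jaw": -0.3}]}}

```text
time: 19.35
tool_pos: [0.476, 0.1418, 0.3104]
tcp_rot: [-2.099, -2.337, 0.001]
wrist_force: [-0.6, -0.4, -2.2]
width: 0.571
grip_force: 53.0
```

```bash
python3 - <<'E'
from h import *
st();s=bot.read_state();y=np.degrees(2*np.arctan2(s["tcp_rot"][1],s["tcp_rot"][0]))%360
c=cam("wrist");print("psi",y);cv2.imwrite("pics/w7.png",c["bgr"])
a=np.radians(y);d=np.array([.4768,.1413])-s["tool_pos"][:2];print(1e3*(d[0]*np.cos(a)+d[1]*np.sin(a)),1e3*(d[0]*np.sin(a)-d[1]*np.cos(a)))
for z in(.019,.155):
  for g in green(c,amin=1500,z=z):print(z,g)
for g in green(cam("scene")):
    if g[0][0]>450:print(g)
E
```

```text
{'time': 19.35, 'tool_pos': [0.476, 0.142, 0.31], 'tcp_rot': [-2.099, -2.337, 0.001], 'wrist_force': [-0.553, -0.391, -2.22], 'width': 0.571, 'grip_force': 53.011, 'q': [0.239, 0.007, 2.077, 0.0, 1.058, 0.133]}
psi 96.11749361529081
-0.5622530593038374 0.7897615522118415
0.019 ([329.0, 331.0], 484, 64, 93, 131, 5)
0.019 ([337.0, 44.0], 468, 257, 45, 49, 6)
0.155 ([329.0, 331.0], 476, 144, 45, 62, 5)
0.155 ([337.0, 44.0], 468, 236, 22, 23, 6)
```

{"op": "drive_tool", "data": {"increments": [{"delta_pos": [0,1,40],"turn": 0,"jaw": -0.3},{"delta_pos": [0,0,40],"turn": 0,"jaw": -0.3},{"delta_pos": [0,0,32],"turn": 0,"jaw": -0.3},{"delta_pos": [0,0,12],"turn": 0,"jaw": -0.3},{"delta_pos": [0,0,6],"turn": 0,"jaw": -0.3},{"delta_pos": [0,0,0],"turn": 0,"jaw": -0.3},{"delta_pos": [0,0,0],"turn": 0,"jaw": -0.3}]}}

```text
time: 20.03
tool_pos: [0.4779, 0.1417, 0.1813]
tcp_rot: [2.102, 2.334, 0.001]
wrist_force: [0.6, 0.5, -0.3]
width: 0.569
grip_force: 53.0
```

{"op": "drive_tool", "data": {"increments": [{"delta_pos": [0,0,4],"turn": 0,"jaw": -0.3},{"delta_pos": [0,0,0],"turn": 0,"jaw": -0.3},{"delta_pos": [0,0,0],"turn": 0,"jaw": 0.6},{"delta_pos": [0,0,0],"turn": 0,"jaw": 0.7},{"delta_pos": [0,0,0],"turn": 0,"jaw": 0.7},{"delta_pos": [0,0,-20],"turn": 0,"jaw": 0.7},{"delta_pos": [0,0,-40],"turn": 0,"jaw": 0.7},{"delta_pos": [0,0,-40],"turn": 0,"jaw": 1}]}}

```text
time: 20.7
tool_pos: [0.476, 0.1415, 0.2763]
tcp_rot: [-2.101, -2.332, 0.006]
wrist_force: [0.5, -0.3, -0.1]
width: 0.965
grip_force: 0.0
```

{"op": "drive_tool", "data": {"increments": [{"delta_pos": [0,0,-40],"turn": 0,"jaw": 1},{"delta_pos": [0,0,-40],"turn": 0,"jaw": 1},{"delta_pos": [0,0,-20],"turn": 0,"jaw": 1},{"delta_pos": [0,0,0],"turn": 0,"jaw": 1},{"delta_pos": [0,0,0],"turn": 0,"jaw": 1}]}}

```text
time: 21.12
tool_pos: [0.4777, 0.142, 0.379]
tcp_rot: [2.101, 2.332, 0.006]
wrist_force: [0.4, -1.3, -0.5]
width: 1.0
grip_force: 0.0
```

```bash
python3 - <<'E'
from h import *
st();c=cam("wrist");cv2.imwrite("pics/w8.png",c["bgr"])
for g in green(c,amin=1000,z=.019):print(g)
# cap: dark blob near predicted pixel in scene/side
P=np.array([[.611,.2635,.167]])
for n in("scene","side","wrist"):
    d=c if n=="wrist" else cam(n);p=pix(d,P)[0];print(n,p.round(1));
    g=cv2.cvtColor(d["bgr"],cv2.COLOR_BGR2GRAY);u,v=p.astype(int)
    if n=="side":
        m=(g[v-15:v+16,u-15:u+16]<60).astype(np.uint8)
        print("\n".join("".join(".#"[x] for x in r) for r in m))
    if n=="wrist":cv2.imwrite("pics/capw.png",d["bgr"][max(v-80,0):v+80,max(u-80,0):u+80])
E
```

```text
{'time': 21.117, 'tool_pos': [0.478, 0.142, 0.379], 'tcp_rot': [2.101, 2.332, 0.006], 'wrist_force': [0.408, -1.277, -0.532], 'width': 1.0, 'grip_force': 0.0, 'q': [0.239, -0.057, 2.004, 0.0, 1.189, 0.135]}
([323.0, 208.0], 479, 142, 45, 62, 6)
([325.0, 51.0], 468, 263, 45, 62, 6)
scene [283.2 186.5]
side [268.4 260.6]
...............................
...............................
...............................
...............................
...............................
...............................
...............................
...............................
...............................
...............................
...............................
...............................
...............................
...............#...............
.............######............
............#######............
............########...........
...........#########...........
...........##########..........
............##########.........
............#########..........
............########...........
.............######............
...............................
...............................
...............................
...............................
...............................
...............................
...............................
...............................
wrist [670.1  37.1]
```

{"op": "drive_tool", "data": {"increments": [{"delta_pos": [0,0,-40],"turn": 0,"jaw": -1},{"delta_pos": [21,29.4,0],"turn": 0,"jaw": -1},{"delta_pos": [21,29.4,0],"turn": 0,"jaw": -1},{"delta_pos": [21,29.4,0],"turn": 0,"jaw": -1},{"delta_pos": [21,29.4,0],"turn": 0,"jaw": -1},{"delta_pos": [21,29.4,0],"turn": 0,"jaw": -1},{"delta_pos": [0,0,0],"turn": 0,"jaw": -1},{"delta_pos": [0,0,0],"turn": 0,"jaw": -1}], "grip_force": 25}}

```text
time: 21.93
tool_pos: [0.6131, 0.2625, 0.4124]
tcp_rot: [-2.1, -2.333, 0.009]
wrist_force: [-0.6, -0.2, -0.5]
width: -0.0
grip_force: 0.0
```

```bash
python3 - <<'E'
from h import *
st();c=cam("wrist")
p=pix(c,[[.613,.262,.167]])[0];print(p);u,v=p.astype(int)
cr=c["bgr"][v-75:v+75,u-90:u+90];e=cam("side");p2=pix(e,[[.613,.262,.167]])[0].astype(int);print(p2)
cr2=e["bgr"][p2[1]-20:p2[1]+40,p2[0]-36:p2[0]+36]
cv2.imwrite("pics/cap2.png",np.hstack([cv2.resize(cr,(540,450),interpolation=2),cv2.resize(cr2,(216,450*2//5),interpolation=2).__class__(shape=(0,216,3),dtype=np.uint8) if 0 else cv2.resize(cr2,(250,450),interpolation=2)]))
g=cv2.cvtColor(c["bgr"],cv2.COLOR_BGR2GRAY)
c0=cv2.HoughCircles(cv2.medianBlur(g[v-75:v+75,u-90:u+90],5),cv2.HOUGH_GRADIENT,1.5,20,param1=80,param2=18,minRadius=17,maxRadius=50);print(c0)
E
```

```text
{'time': 21.933, 'tool_pos': [0.613, 0.263, 0.412], 'tcp_rot': [-2.1, -2.333, 0.009], 'wrist_force': [-0.585, -0.151, -0.473], 'width': -0.0, 'grip_force': 0.0, 'q': [0.367, 0.247, 1.611, -0.0, 1.29, 0.262]}
[326.70504692 253.79264196]
[267 260]
[[[ 92.25      63.75      34.25    ]
  [ 68.25      74.25      49.1     ]
  [ 53.25     101.25      40.85    ]
  [ 65.25      42.75      40.85    ]
  [ 90.75      26.25      25.85    ]
  [ 99.75      95.25      45.800003]
  [ 62.25       8.25      49.1     ]
  [ 68.25     120.75      47.449997]
  [ 77.25      99.75      49.1     ]
  [152.25      24.75      37.55    ]
  [ 66.75     141.75      45.800003]
  [101.25      44.25      27.65    ]
  [ 42.75      35.25      24.35    ]
  [ 39.75     119.25      19.1     ]
  [152.25       2.25      44.15    ]
  [ 87.75     149.25      37.4     ]
  [ 38.25       5.25      25.7     ]
  [108.75     147.75      40.7     ]
  [128.25     107.25      25.55    ]
  [ 45.75     143.25      24.35    ]
  [  2.25      54.75      23.75    ]
  [ 41.25      66.75      19.25    ]
  [ 12.75     110.25      23.3     ]
  [129.75     138.75      21.5     ]
  [137.25      89.25      22.1     ]
  [147.75      66.75      18.8     ]]]
```

View pics/cap2.png

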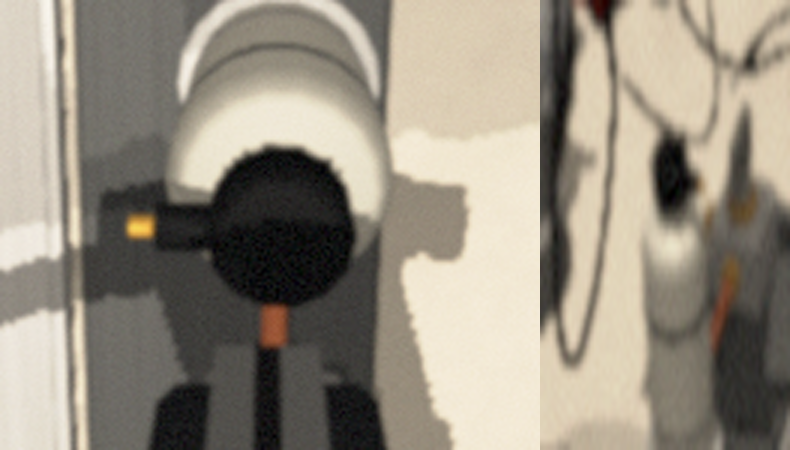

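{"op": "drive_tool", "data": {"increments": [{"delta_pos": [0,2,30],"turn": 0,"jaw": -1},{"delta_pos": [0,0,32],"turn": 0,"jaw": -1},{"delta_pos": [0,0,3],"turn": 0,"jaw": -1},{"delta_pos": [0,0,0],"turn": 0,"jaw": -1},{"delta_pos": [0,0,0],"turn": 0,"jaw": -1}]}}

```text
time: 22.45
tool_pos: [0.6142, 0.2611, 0.3526]
tcp_rot: [2.104, 2.333, 0.0]
wrist_force: [-0.2, 0.0, 0.8]
width: 0.001
grip_force: 0.0
```

{"op": "drive_tool", "data": {"increments": [{"delta_pos": [0,0,2],"turn": 0,"jaw": -1},{"delta_pos": [0,0,2],"turn": 0,"jaw": -1},{"delta_pos": [0,0,2],"turn": 0,"jaw": -1},{"delta_pos": [0,0,0],"turn": 0,"jaw": -1}]}}

```text
time: 22.78
tool_pos: [0.6147, 0.2618, 0.3465]
tcp_rot: [2.103, 2.334, 0.002]
wrist_force: [-0.8, -0.6, -0.6]
width: 0.0
grip_force: 0.0
```

{"op": "drive_tool", "data": {"increments": [{"delta_pos": [0,0,2],"turn": 0,"jaw": -1},{"delta_pos": [0,0,2],"turn": 0,"jaw": -1},{"delta_pos": [0,0,2],"turn": 0,"jaw": -1},{"delta_pos": [0,0,0],"turn": 0,"jaw": -1}]}}

```text
time: 23.12
tool_pos: [0.6146, 0.2618, 0.3396]
tcp_rot: [2.103, 2.334, 0.0]
wrist_force: [-0.3, 0.5, 2.1]
width: -0.0
grip_force: 1.3
```

{"op": "drive_tool", "data": {"increments": [{"delta_pos": [0,0,2],"turn": 0,"jaw": -1},{"delta_pos": [0,0,2],"turn": 0,"jaw": -1},{"delta_pos": [0,0,0],"turn": 0,"jaw": -1}]}}

```text
time: 23.37
tool_pos: [0.6146, 0.2618, 0.3359]
tcp_rot: [2.103, 2.334, 0.001]
wrist_force: [-0.2, -0.4, 4.6]
width: -0.002
grip_force: 2.3
```

{"op": "drive_tool", "data": {"increments": [{"delta_pos": [0,0,2],"turn": 0,"jaw": -1},{"delta_pos": [0,0,2],"turn": 0,"jaw": -1},{"delta_pos": [0,0,0],"turn": 0,"jaw": -1},{"delta_pos": [0,0,0],"turn": 0,"jaw": -1}]}}

```text
time: 23.7
tool_pos: [0.6146, 0.2618, 0.3344]
tcp_rot: [2.103, 2.334, 0.002]
wrist_force: [-4.5, -1.6, 13.0]
width: -0.001
grip_force: 6.2
```

13 N at the hard stop means the cap is fully down. Releasing and going to the module at (0.479, 0.142).

{"op": "drive_tool", "data": {"increments": [{"delta_pos": [0,0,-10],"turn": 0,"jaw": -1},{"delta_pos": [0,0,-30],"turn": 0,"jaw": -1},{"delta_pos": [0,0,-40],"turn": 0,"jaw": -1},{"delta_pos": [-21,-29.4,0],"turn": 0,"jaw": 1},{"delta_pos": [-21,-29.4,0],"turn": 0,"jaw": 1},{"delta_pos": [-21,-29.4,0],"turn": 0,"jaw": 1},{"delta_pos": [-21,-29.4,0],"turn": 0,"jaw": 1},{"delta_pos": [-21,-29.4,0],"turn": 0,"jaw": 1}]}}

```text
time: 24.37
tool_pos: [0.4778, 0.1411, 0.411]
tcp_rot: [-2.102, -2.334, 0.001]
wrist_force: [-0.0, 0.3, 0.7]
width: 0.709
grip_force: 0.0
```

{"op": "drive_tool", "data": {"increments": [{"delta_pos": [0,0,40],"turn": 0,"jaw": 1},{"delta_pos": [0,0,40],"turn": 0,"jaw": 1},{"delta_pos": [0,0,20],"turn": 0,"jaw": 1},{"delta_pos": [0,0,0],"turn": 0,"jaw": 1},{"delta_pos": [0,0,0],"turn": 0,"jaw": 1}]}}

```text
time: 24.78
tool_pos: [0.4786, 0.1418, 0.3104]
tcp_rot: [-2.102, -2.332, 0.005]
wrist_force: [-0.1, 0.6, -0.1]
width: 1.001
grip_force: 0.0
```

```bash
cat >> h.py <<'E'
def aim(z):
    st();s=bot.read_state();y=np.degrees(2*np.arctan2(s["tcp_rot"][1],s["tcp_rot"][0]))%360
    c=cam("wrist");print("psi",y);a=np.radians(y)
    for g in green(c,amin=1000,z=z):
        d=np.array(g[1:3])-1000*s["tool_pos"][:2]
        print(g,"tool dx,dy",d[0]*np.cos(a)+d[1]*np.sin(a),d[0]*np.sin(a)-d[1]*np.cos(a),"turn",np.radians((y-g[5])%180-90))
    return c
E
python3 -c "
from h import *
aim(.019)
e=cam('side')
for n,z in(('up',.167),('dn',.161)):print(n,pix(e,[.6146,.2618,z]))
g=cv2.cvtColor(e['bgr'],6);print(g[250:275,268])"
```

```text
{'time': 24.783, 'tool_pos': [0.479, 0.142, 0.31], 'tcp_rot': [-2.102, -2.332, 0.005], 'wrist_force': [-0.111, 0.642, -0.054], 'width': 1.001, 'grip_force': 0.0, 'q': [0.238, 0.013, 2.071, -0.0, 1.061, 0.134]}
psi 95.9515457453171
([329.0, 234.0], 479, 142, 46, 63, 6) tool dx,dy 0.1602446932157568 0.4616246061489969 turn -0.0008456862808163947
([333.0, 43.0], 469, 256, 45, 49, 6) tool dx,dy 114.58265135117779 2.3358856872062503 turn -0.0008456862808163947
up [[267.51387029 259.91527548]]
dn [[267.70004686 261.6781968 ]]
[208 206 212 209 206 195 155  95  57  30  29  26  30  23   7  12  14  25
  65 102 156 208 231 233 226]
```

{"op": "drive_tool", "data": {"increments": [{"delta_pos": [0,0,40],"turn": 0,"jaw": 1},{"delta_pos": [0,0,40],"turn": 0,"jaw": 1},{"delta_pos": [0,0,32],"turn": 0,"jaw": 1},{"delta_pos": [0,0,16],"turn": 0,"jaw": 1},{"delta_pos": [0,0,6],"turn": 0,"jaw": 0.8},{"delta_pos": [0,0,0],"turn": 0,"jaw": 0.8},{"delta_pos": [0,0,0],"turn": 0,"jaw": 0.8}], "grip_force": 50}}

```text
time: 25.47
tool_pos: [0.4809, 0.1425, 0.1795]
tcp_rot: [2.102, 2.333, 0.004]
wrist_force: [0.3, 0.3, 0.8]
width: 0.9
grip_force: 0.0
```

{"op": "drive_tool", "data": {"increments": [{"delta_pos": [0,-1,3],"turn": 0,"jaw": 0.8},{"delta_pos": [0,0,0],"turn": 0,"jaw": -0.3},{"delta_pos": [0,0,0],"turn": 0,"jaw": -0.3},{"delta_pos": [0,0,0],"turn": 0,"jaw": -0.3},{"delta_pos": [0,0,0],"turn": 0,"jaw": -0.3},{"delta_pos": [0,0,0],"turn": 0,"jaw": -0.3},{"delta_pos": [0,0,0],"turn": 0,"jaw": -0.3}]}}

```text
time: 26.05
tool_pos: [0.4792, 0.1422, 0.1762]
tcp_rot: [2.102, 2.333, 0.003]
wrist_force: [-0.9, -0.6, 7.5]
width: 0.57
grip_force: 52.4
```

{"op": "drive_tool", "data": {"increments": [{"delta_pos": [0,0,-20],"turn": 0,"jaw": -0.3},{"delta_pos": [0,0,-40],"turn": 0,"jaw": -0.3},{"delta_pos": [0,0,-40],"turn": 0,"jaw": -0.3},{"delta_pos": [0,0,-40],"turn": 0,"jaw": -0.3},{"delta_pos": [-33,9.3,-10],"turn": 0,"jaw": -0.3},{"delta_pos": [-33,9.3,-10],"turn": 0,"jaw": -0.3},{"delta_pos": [-33,9.3,-10],"turn": 0,"jaw": -0.3}]}}

```text
time: 26.63
tool_pos: [0.5164, 0.0458, 0.3466]
tcp_rot: [2.099, 2.335, 0.003]
wrist_force: [0.3, -0.1, -0.7]
width: 0.569
grip_force: 52.2
```

{"op": "drive_tool", "data": {"increments": [{"delta_pos": [-33,9.3,0],"turn": 0,"jaw": -0.3},{"delta_pos": [-33,9.3,0],"turn": 0,"jaw": -0.3},{"delta_pos": [-33,9.3,0],"turn": 0,"jaw": -0.3},{"delta_pos": [-33,9.3,0],"turn": 0,"jaw": -0.3},{"delta_pos": [0,0,0],"turn": 0,"jaw": -0.3},{"delta_pos": [0,0,0],"turn": 0,"jaw": -0.3}]}}

```text
time: 27.13
tool_pos: [0.5672, -0.0828, 0.3445]
tcp_rot: [-2.107, -2.33, 0.0]
wrist_force: [-0.4, 0.1, -0.5]
width: 0.573
grip_force: 52.2
```

```bash
python3 - <<'E'
from h import *
c=aim(.17)
h=cv2.cvtColor(c["bgr"],cv2.COLOR_BGR2HSV);m=cv2.inRange(h,(10,70,60),(22,170,255))
m=cv2.morphologyEx(m,cv2.MORPH_OPEN,np.ones((3,3)));m=cv2.morphologyEx(m,cv2.MORPH_CLOSE,np.ones((15,15)))
k=max(cv2.findContours(m,0,1)[0],key=cv2.contourArea)
P=onz(c,k.reshape(-1,2),.012)[:,:2]*1000;print(cv2.contourArea(k),P.min(0),P.max(0),cv2.minAreaRect(P.astype(np.float32)))
o=c["bgr"].copy();cv2.drawContours(o,[k],-1,(255,0,255),1)
for q in([.575,-.08],):pass
L=np.array([[x,y] for x,y in((-.135,-.07),(.135,-.07),(.135,.07),(-.135,.07))]);a=np.radians(5);Q=L@np.array([[np.cos(a),np.sin(a)],[-np.sin(a),np.cos(a)]])+[.51,-.086]
cv2.polylines(o,[pix(c,np.c_[Q,[.014]*4]).astype(int)],True,(255,255,0),1);cv2.imwrite("pics/w9.png",o)
E
```

```text
{'time': 27.133, 'tool_pos': [0.567, -0.083, 0.344], 'tcp_rot': [-2.107, -2.33, 0.0], 'wrist_force': [-0.373, 0.124, -0.494], 'width': 0.573, 'grip_force': 52.233, 'q': [-0.188, 0.119, 1.89, 0.0, 1.133, -0.289]}
psi 95.76921930600332
([500.0, 315.0], 638, -77, 26, 28, 53) tool dx,dy -1.3746641836919036 71.04655776680396 turn -0.8243326313976145
([330.0, 334.0], 568, -92, 51, 71, 5) tool dx,dy -9.262160424855228 -0.10670922105565894 turn 0.01342540955966375
56333.5 [ 372.31418515 -174.81279492] [661.8278731  -4.993217 ] ((517.6243896484375, -90.08775329589844), (281.4493713378906, 151.2048797607422), 4.174947738647461)
```

View pics/w9.png

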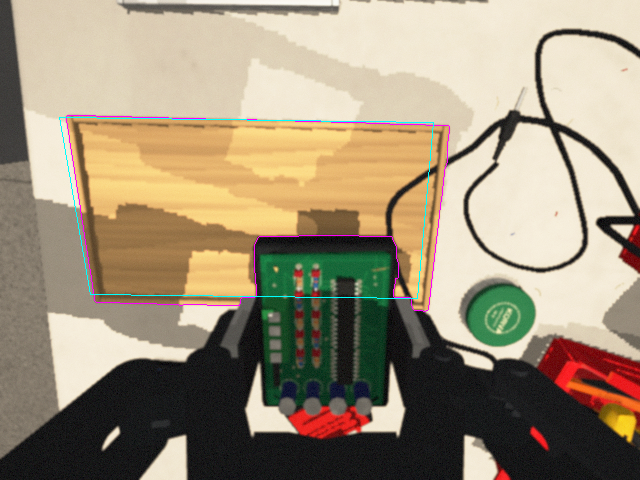

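Wrist view: the wooden tray spans pixels (68,118) to (447,127) to (428,308), centre (0.518, -0.090), yaw 4°. A cable crosses its far right corner near (390,220), so I'll place the modules left of it.

{"op": "drive_tool", "data": {"increments": [{"delta_pos": [-3,-21.5,0],"turn": 0,"jaw": -0.3},{"delta_pos": [0,0,40],"turn": 0,"jaw": -0.3},{"delta_pos": [0,0,40],"turn": 0,"jaw": -0.3},{"delta_pos": [0,0,40],"turn": 0,"jaw": -0.3},{"delta_pos": [0,0,25],"turn": 0,"jaw": -0.3},{"delta_pos": [0,0,12],"turn": 0,"jaw": -0.3},{"delta_pos": [0,0,6],"turn": 0,"jaw": -0.3},{"delta_pos": [0,0,0],"turn": 0,"jaw": -0.3}]}}

```text
time: 27.85
tool_pos: [0.5455, -0.0854, 0.181]
tcp_rot: [-2.101, -2.334, 0.001]
wrist_force: [0.2, -0.2, -0.1]
width: 0.569
grip_force: 52.2
```

{"op": "drive_tool", "data": {"increments": [{"delta_pos": [0,0,0],"turn": 0,"jaw": -0.3}]}}

```text
time: 27.93
tool_pos: [0.5469, -0.0859, 0.1831]
tcp_rot: [2.101, 2.333, 0.002]
wrist_force: [0.8, -0.2, -1.1]
width: 0.573
grip_force: 52.2
```

{"op": "drive_tool", "data": {"increments": [{"delta_pos": [0,0,5.5],"turn": 0,"jaw": -0.3},{"delta_pos": [0,0,0],"turn": 0,"jaw": -0.3},{"delta_pos": [0,0,0],"turn": 0,"jaw": 0.5},{"delta_pos": [0,0,0],"turn": 0,"jaw": 0.6},{"delta_pos": [0,0,0],"turn": 0,"jaw": 0.6},{"delta_pos": [0,0,-20],"turn": 0,"jaw": 0.6},{"delta_pos": [0,0,-40],"turn": 0,"jaw": 0.6},{"delta_pos": [0,0,-40],"turn": 0,"jaw": 1}]}}

```text
time: 28.6
tool_pos: [0.5446, -0.0861, 0.2755]
tcp_rot: [-2.1, -2.33, 0.004]
wrist_force: [1.7, 0.4, 0.8]
width: 0.915
grip_force: 0.0
```

{"op": "drive_tool", "data": {"increments": [{"delta_pos": [0,0,-40],"turn": 0,"jaw": 1},{"delta_pos": [0,0,0],"turn": 0,"jaw": 1}]}}

```text
time: 28.77
tool_pos: [0.5495, -0.0871, 0.3262]
tcp_rot: [2.093, 2.323, 0.013]
wrist_force: [2.3, -0.1, 0.9]
width: 0.999
grip_force: 0.0
```

```bash
python3 -c "
from h import *
aim(.019)"
```

```text
{'time': 28.767, 'tool_pos': [0.549, -0.087, 0.326], 'tcp_rot': [2.093, 2.323, 0.013], 'wrist_force': [2.305, -0.1, 0.938], 'width': 0.999, 'grip_force': 0.0, 'q': [-0.202, 0.099, 1.949, 0.0, 1.078, -0.306]}
psi 95.95426968748966
([524.0, 320.0], 720, -149, 53, 59, 44) tool dx,dy -79.2878145459475 163.1679085365532 turn -0.6640232602791166
([314.0, 220.0], 547, -86, 46, 62, 6) tool dx,dy 1.3183967297501178 -2.363474299988113 turn -0.0007981445212714501
```

{"op": "drive_tool", "data": {"increments": [{"delta_pos": [35.5,-4,0],"turn": 0,"jaw": 1},{"delta_pos": [35.5,-4,0],"turn": 0,"jaw": 1},{"delta_pos": [35.5,-4,0],"turn": 0,"jaw": 1},{"delta_pos": [35.5,-4,0],"turn": 0,"jaw": 1},{"delta_pos": [35.5,-4,0],"turn": 0,"jaw": 1}]}}

```text
time: 29.23
tool_pos: [0.5065, 0.0894, 0.3152]
tcp_rot: [-2.103, -2.332, 0.002]
wrist_force: [0.9, -0.2, 0.8]
width: 1.002
grip_force: 0.0
```

{"op": "drive_tool", "data": {"increments": [{"delta_pos": [35.5,-4,0],"turn": 0,"jaw": 1},{"delta_pos": [35.5,-4,0],"turn": 0,"jaw": 1},{"delta_pos": [35.5,-4,0],"turn": 0,"jaw": 1},{"delta_pos": [35.5,-4,0],"turn": 0,"jaw": 1},{"delta_pos": [35.5,-4,0],"turn": 0,"jaw": 1},{"delta_pos": [0,0,0],"turn": 0,"jaw": 1},{"delta_pos": [0,0,0],"turn": 0,"jaw": 1}]}}

```text
time: 29.82
tool_pos: [0.4683, 0.2641, 0.3151]
tcp_rot: [-2.098, -2.338, 0.003]
wrist_force: [0.2, -0.2, -0.3]
width: 1.001
grip_force: 0.0
```

```bash
python3 -c "
from h import *
aim(.019)"
```

```text
{'time': 29.817, 'tool_pos': [0.468, 0.264, 0.315], 'tcp_rot': [-2.098, -2.338, 0.003], 'wrist_force': [0.178, -0.167, -0.264], 'width': 1.001, 'grip_force': 0.0, 'q': [0.467, 0.08, 1.99, -0.0, 1.072, 0.359]}
psi 96.17867027711253
([328.0, 232.0], 468, 263, 46, 63, 6) tool dx,dy -1.0874753648436253 -0.4077154509142511 turn 0.003118384611064326
```

{"op": "drive_tool", "data": {"increments": [{"delta_pos": [-1,0,40],"turn": 0,"jaw": 1},{"delta_pos": [0,0,40],"turn": 0,"jaw": 1},{"delta_pos": [0,0,35],"turn": 0,"jaw": 1},{"delta_pos": [0,0,16],"turn": 0,"jaw": 1},{"delta_pos": [0,0,7],"turn": 0,"jaw": 0.8},{"delta_pos": [0,0,0],"turn": 0,"jaw": 0.8},{"delta_pos": [0,0,0],"turn": 0,"jaw": 0.8}]}}

```text
time: 30.45
tool_pos: [0.4701, 0.2609, 0.1786]
tcp_rot: [2.104, 2.332, 0.0]
wrist_force: [0.8, 0.1, 0.6]
width: 0.904
grip_force: 0.0
```

{"op": "drive_tool", "data": {"increments": [{"delta_pos": [2,-1,2.5],"turn": 0,"jaw": 0.8},{"delta_pos": [0,0,0],"turn": 0,"jaw": -0.3},{"delta_pos": [0,0,0],"turn": 0,"jaw": -0.3},{"delta_pos": [0,0,0],"turn": 0,"jaw": -0.3},{"delta_pos": [0,0,0],"turn": 0,"jaw": -0.3},{"delta_pos": [0,0,0],"turn": 0,"jaw": -0.3},{"delta_pos": [0,0,0],"turn": 0,"jaw": -0.3}]}}

```text
time: 31.03
tool_pos: [0.4691, 0.2641, 0.1774]
tcp_rot: [2.102, 2.333, 0.005]
wrist_force: [-0.0, -0.7, 6.5]
width: 0.573
grip_force: 53.0
```

{"op": "drive_tool", "data": {"increments": [{"delta_pos": [0,0,-20],"turn": 0,"jaw": -0.3},{"delta_pos": [0,0,-40],"turn": 0,"jaw": -0.3},{"delta_pos": [0,0,-40],"turn": 0,"jaw": -0.3},{"delta_pos": [0,0,-40],"turn": 0,"jaw": -0.3},{"delta_pos": [-35.5,-5.9,0],"turn": 0,"jaw": -0.3},{"delta_pos": [-35.5,-5.9,0],"turn": 0,"jaw": -0.3},{"delta_pos": [-35.5,-5.9,0],"turn": 0,"jaw": -0.3},{"delta_pos": [-35.5,-5.9,0],"turn": 0,"jaw": -0.3}]}}

```text
time: 31.7
tool_pos: [0.4588, 0.1188, 0.3162]
tcp_rot: [2.1, 2.335, 0.001]
wrist_force: [0.8, -0.1, -0.5]
width: 0.568
grip_force: 52.2
```

{"op": "drive_tool", "data": {"increments": [{"delta_pos": [-35.5,-5.9,0],"turn": 0,"jaw": -0.3},{"delta_pos": [-35.5,-5.9,0],"turn": 0,"jaw": -0.3},{"delta_pos": [-35.5,-5.9,0],"turn": 0,"jaw": -0.3},{"delta_pos": [-35.5,-5.9,0],"turn": 0,"jaw": -0.3},{"delta_pos": [-35.5,-5.9,0],"turn": 0,"jaw": -0.3},{"delta_pos": [-35.5,-5.9,0],"turn": 0,"jaw": -0.3},{"delta_pos": [0,0,0],"turn": 0,"jaw": -0.3},{"delta_pos": [0,0,0],"turn": 0,"jaw": -0.3}]}}

```text
time: 32.37
tool_pos: [0.4459, -0.0973, 0.3157]
tcp_rot: [-2.108, -2.329, -0.0]
wrist_force: [0.0, 1.2, -0.8]
width: 0.571
grip_force: 52.2
```

```bash
python3 -c "
from h import *
aim(.155)"
```

```text
{'time': 32.367, 'tool_pos': [0.446, -0.097, 0.316], 'tcp_rot': [-2.108, -2.329, -0.0], 'wrist_force': [0.035, 1.238, -0.799], 'width': 0.571, 'grip_force': 52.222, 'q': [-0.269, -0.08, 2.149, 0.0, 1.072, -0.369]}
psi 95.71624938695697
([330.0, 335.0], 446, -98, 46, 64, 6) tool dx,dy -0.7062168248612148 0.0018117031578587656 turn -0.004952382452153164
([468.0, 225.0], 491, -54, 22, 31, 6) tool dx,dy 38.592899422723214 49.160528754753564 turn -0.004952382452153164
```

{"op": "drive_tool", "data": {"increments": [{"delta_pos": [0,0,40],"turn": 0,"jaw": -0.3},{"delta_pos": [0,0,40],"turn": 0,"jaw": -0.3},{"delta_pos": [0,0,35],"turn": 0,"jaw": -0.3},{"delta_pos": [0,0,12],"turn": 0,"jaw": -0.3},{"delta_pos": [0,0,6],"turn": 0,"jaw": -0.3},{"delta_pos": [0,0,0],"turn": 0,"jaw": -0.3},{"delta_pos": [0,0,0],"turn": 0,"jaw": -0.3}]}}

```text
time: 33.0
tool_pos: [0.447, -0.0949, 0.1833]
tcp_rot: [2.101, 2.335, 0.001]
wrist_force: [0.2, 0.2, -0.9]
width: 0.567
grip_force: 52.2
```

{"op": "drive_tool", "data": {"increments": [{"delta_pos": [0,0,5.5],"turn": 0,"jaw": -0.3},{"delta_pos": [0,0,0],"turn": 0,"jaw": -0.3},{"delta_pos": [0,0,0],"turn": 0,"jaw": 0.4},{"delta_pos": [0,0,0],"turn": 0,"jaw": 0.5},{"delta_pos": [0,0,0],"turn": 0,"jaw": 0.5},{"delta_pos": [0,0,-20],"turn": 0,"jaw": 0.5},{"delta_pos": [0,0,-40],"turn": 0,"jaw": 0.5},{"delta_pos": [0,0,-40],"turn": 0,"jaw": 1}]}}

```text
time: 33.67
tool_pos: [0.4451, -0.0954, 0.2769]
tcp_rot: [-2.101, -2.331, 0.003]
wrist_force: [1.5, -0.9, 0.0]
width: 0.869
grip_force: 0.0
```

{"op": "drive_tool", "data": {"increments": [{"delta_pos": [0,0,-40],"turn": 0,"jaw": 1},{"delta_pos": [0,0,-40],"turn": 0,"jaw": 1},{"delta_pos": [0,0,-20],"turn": 0,"jaw": 1},{"delta_pos": [0,0,0],"turn": 0,"jaw": 1},{"delta_pos": [0,0,0],"turn": 0,"jaw": 1}]}}

```text
time: 34.08
tool_pos: [0.4468, -0.0959, 0.3794]
tcp_rot: [2.1, 2.33, 0.003]
wrist_force: [-0.8, 0.2, -0.5]
width: 1.001
grip_force: 0.0
```

```bash
python3 -c "
from h import *
c=aim(.019);cv2.imwrite('pics/w10.png',c['bgr'])
for n in('scene','side'):
    a,b=cv2.imread(f'pics/{n}0.png'),cam(n)['bgr'];m=(cv2.absdiff(a,b).max(2)>60).astype(np.uint8);cv2.imwrite(f'pics/{n}_d.png',m*255)
    for lo,hi,t in(((100,120,40),(130,255,255),'blue'),((0,170,60),(6,255,255),'red'),((7,150,100),(16,255,255),'orange')):
        r=[]
        for x in(a,b):
            k=cv2.findContours(cv2.inRange(cv2.cvtColor(x,40),lo,hi),0,2)[0]
            r.append([tuple(cv2.boundingRect(q)) for q in k if cv2.contourArea(q)>60])
        print(n,t,set(r[0])^set(r[1]))
for g in green(cam('scene')):
    if g[0][0]>300:print(g)
"
```

```text
{'time': 34.083, 'tool_pos': [0.447, -0.096, 0.379], 'tcp_rot': [2.1, 2.33, 0.003], 'wrist_force': [-0.796, 0.228, -0.525], 'width': 1.001, 'grip_force': 0.0, 'q': [-0.266, -0.142, 2.08, 0.0, 1.198, -0.37]}
psi 95.94252700027734
([613.0, 294.0], 717, -151, 53, 57, 19) tool dx,dy -82.75746842632327 263.0334396235486 turn -0.22789589583542108
([440.0, 207.0], 546, -87, 46, 63, 6) tool dx,dy -1.3976196398294682 99.57832344348263 turn -0.0010030930761582505
([323.0, 207.0], 447, -96, 46, 62, 6) tool dx,dy -0.09970539177134166 0.17854769622709266 turn -0.0010030930761582505
scene blue {(318, 119, 15, 20), (503, 70, 68, 27), (566, 52, 23, 25), (318, 121, 16, 18), (428, 319, 27, 23), (428, 318, 26, 24), (496, 38, 15, 26), (566, 52, 23, 26), (496, 39, 15, 25), (351, 114, 17, 30), (503, 70, 68, 28)}
scene red {(406, 181, 59, 50), (453, 191, 40, 42), (542, 211, 65, 58), (575, 135, 65, 60), (450, 191, 85, 73), (401, 173, 31, 29), (390, 182, 15, 39), (395, 198, 10, 23), (451, 205, 84, 57), (406, 182, 59, 49), (543, 211, 65, 62), (533, 126, 61, 73), (400, 173, 21, 24)}
scene orange {(209, 177, 38, 40), (34, 142, 37, 36), (172, 280, 27, 22), (287, 144, 9, 19), (209, 177, 26, 40), (34, 142, 35, 36)}
side blue {(379, 219, 19, 10), (196, 225, 16, 10), (378, 219, 20, 10)}
side red {(345, 208, 18, 10), (274, 148, 50, 67), (241, 186, 36, 53), (345, 208, 18, 9), (172, 297, 13, 15), (268, 85, 53, 49), (268, 86, 53, 48), (241, 149, 83, 89)}
side orange {(186, 262, 15, 17), (203, 317, 35, 46), (186, 262, 15, 16), (203, 317, 35, 45)}
([377.0, 308.0], 452, -94, 46, 64, 6)
([389.0, 283.0], 551, -84, 45, 64, 6)
([436.0, 252.0], 725, -147, 52, 52, -62)
([391.0, 160.0], 1159, 185, 91, 278, -71)
([378.0, 139.0], 1264, 266, 99, 213, -66)
([381.0, 119.0], 1428, 331, 111, 137, -41)
([385.0, 108.0], 1520, 358, 73, 90, -43)
([358.0, 84.0], 1693, 567, 54, 142, -52)
```

```bash
python3 -c "
from workcell import bot
print(bot.finish_job())"
```

```text
the job is handed in; nothing more can be done
None
```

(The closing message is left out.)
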